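# Dispense the oblong wax tablets from a tipping carousel

### The job

Set the crate under the spout of the dispensing wheel; then turn each compartment that holds an oblong tablet to the spout in turn and tip the wheel by its handle so that the tablet slides into the crate, each time easing the spring-loaded wheel back down to level by hand and never letting it snap back. Do not take tablets out of the wheel with the fingers; the round tablets stay in the wheel, and the two tins and the kettle stay where they are. When all the oblong tablets are in the crate and the wheel is level, set the crate with them on the grey mat.

Things in the scene. Friction and masses are not known exactly. Their poses are not given: they have to be found in the camera images.
- stand: dark steel stand of the dispensing wheel, bolted down; origin on the table straight below the wheel's centre; z up, its -y axis is the direction of the spout. The y and z values (mm) told below for the wheel, cradle, axle and handle are in this frame. Base plate 360 x 150 x 12; side posts at x = -168 and +168, y = -60, up to z = 148, carry the axle.
- cradle (a joint): tip angle (rad) of the aluminium cradle that carries the wheel, turning about the axle: 0 = level on its rest, 0.85 = fully tipped towards the spout. Spring and weight always pull it back to 0 (about 3 N at the handle when level, 6 to 8 N fully tipped); let go while tipped, it snaps back. Depending on friction, tablets slide out at about 0.45 to 0.7; tip fully to be sure.
- axle (a point): middle of the axle about which the cradle tips: along the stand's x, at y = -60, z = 133; does not move.
- handle (a point): middle of the cradle's black round handle bar, 12 in diameter, along the stand's x, 116 of it free; at y = +190, z = 145 when level, 43 clear of the fence. Raising the bar tips the cradle: it travels an arc of radius 250 about the axle, up to z about 330.
- lip (a point): middle of the lip of the spout, a chute 135 wide between its walls (31 high) that moves with the cradle; at y = -150, z = 143 when level and about 70 above the table when fully tipped. A fence (outer radius 141, top at z = 177) surrounds the wheel except at the spout.
- wheel (a joint): angle (rad) of the white plastic wheel about its axis, anticlockwise positive from above; turns without end, stays where left. Six open compartments of 60 degrees; at 0 one is centred on the spout; at w their centres lie at w + 60 k degrees, anticlockwise from the spout's direction. Radius 130, dividers 30 high and 6 thick, hub radius 30.
- knob (a point): one of the wheel's six upright steel turning knobs, 14 in diameter, from z = 175 to z = 217, this point at z = 202; they stand on the dividers, half-way between compartment centres, 95 from the wheel's axis (this one at w + 30 degrees anticlockwise from the spout's direction). Takes about 1.5 N to turn the wheel.
- wheel_mid (a point): centre of the wheel's floor when level, on its axis, at z = 145; does not move.
- drop (a point): point on the table, 190 from the wheel's axis in the spout direction, where tablets come down from the tipped spout; axes as the stand's.
- crate_mid (a point): centre of the underside of the loose open black plastic crate: 190 (x) x 180 (y) x 42 high, walls and floor 6 thick, corner posts 52 high, 0.28 to 0.46 kg. Empty at the start.
- lug (a point): centre of the crate's upright grip lug, in the middle of its -y wall (87 from the crate's centre): 50 (crate x) x 10 (crate y), from z = 40 to z = 76 above the table; this point is at z = 58.
- mat: thin grey mat, 320 (x) x 300 (y) x 1, flat on the table, fixed; origin at its centre.
- bar1_mid (a point): oblong wax tablet, cream; this point is its centre. 60 x 40 x 20 thick (its x, y, z), 50 g; three or four of these are there in a run. Lies flat on the floor of one of the wheel's compartments at the start, at any yaw.
- bar2_mid (a point): oblong wax tablet, cream; this point is its centre. 60 x 40 x 20 thick (its x, y, z), 50 g; three or four of these are there in a run. Lies flat on the floor of one of the wheel's compartments at the start, at any yaw.
- bar3_mid (a point): oblong wax tablet, cream; this point is its centre. 60 x 40 x 20 thick (its x, y, z), 50 g; three or four of these are there in a run. Lies flat on the floor of one of the wheel's compartments at the start, at any yaw.
- bar4_mid (a point): oblong wax tablet, cream; this point is its centre. 60 x 40 x 20 thick (its x, y, z), 50 g; three or four of these are there in a run. Lies flat on the floor of one of the wheel's compartments at the start, at any yaw.
- disc1_mid (a point): round wax tablet, cream; this point is its centre. 60 in diameter, 20 thick, 50 g. Lies flat on the floor of one of the wheel's compartments at the start, at any yaw.
- disc2_mid (a point): round wax tablet, cream; this point is its centre. 60 in diameter, 20 thick, 50 g. Lies flat on the floor of one of the wheel's compartments at the start, at any yaw.
- tin1: bystander: full candle tin, 75 in diameter, 85 high; origin under its centre
- tin2: bystander: another full candle tin, the same size
- kettle: bystander: blue kettle, 150 wide, 175 high with its handle; origin under its centre
Things that resemble listed ones, but are neither listed nor needed, are in the scene too. What is shaped like the part that bears bar1_mid but orange or pink is not meant.

How it is judged:
By the outcome, as a careful person would: the job done as asked, in the order asked, and still so for the second after the job is handed in, with the robot touching nothing.
Of bar1, bar2, bar3, bar4 only 3 to 4 are there at a start; the rules pass over those that are not, and their reading is None.
At some moment in a run one of crate may be knocked a few centimetres aside while the robot is not near it.
It also fails if it takes over 210 s, if anything falls off the work surface, if the arm or the gripper's body presses on something with over 40 N, if the wrist force passes 120 N, or if a joint passes its speed limit or range.

### The arm

A 7-joint arm with a two-finger parallel gripper is mounted at the origin on the work surface. World frame = base frame: x ahead of the robot, y to its left, z up, the work surface at z = 0. Lengths are in mm, angles in rad, forces in N, time in s.
With the tool pointing down it reaches from about 425 to 950 mm from the base axis. Payload 4.7 kg.
Tool frame: the origin (TCP) lies midway between the tips of the shut fingers; the grasp point (between the pads) lies 19 mm behind it; z points along the fingers, y is the line along which they close (so a half turn about z gives the same grasp; the last joint's range is limited). The gripper opens to 85 mm and grips with 20 to 120 N. Pads are 22 mm wide; open, the fingers measure 114 mm over their backs; the gripper's body (76 mm by 85 mm) begins 54 mm behind the grasp point. The pads swing forward as they close: fully open they stand 13 mm farther back than shut.
Start: joints at [-1.343, 0.469, -0.049, 1.532, 0.024, 1.141, -0.082], TCP at [171.399, 652.894, 231.335] pointing down, gripper open.
Joint ranges: [-2.59, 2.59], [-0.33, 1.99], [-1.39, 1.29], [0.1, 2.45], [-1.04, 4.18], [0.21, 1.99], [-2.66, 2.66]. Speed limits (rad/s): [2.57, 2.57, 3.14, 3.14, 3.14, 3.14, 3.14].

### API

Orientations are given as [roll, pitch, yaw] about the fixed x, y, z axes, in that order (R = Rz(yaw) Ry(pitch) Rx(roll)).
In Python, from rig import env gives the robot as it stands.
- The arm moves only by the tool apply_moves, never from a script. Its arguments are lists of equal length, an entry for each row: "linear": the shift along the world's x, y, z in mm, a list of three; "spin": the turn about the world's z in degrees. A call has 1 to 8 rows; each row is the pose to reach, as a shift and turn from the pose commanded when the call began; what a row does not reach only later rows make up. A row lasts 1/12 s, in which the tool goes at most 41.7 mm and 7.16 degrees, less where a joint would pass 70% of its speed; a pose out of reach is approached as far as the arm can. A call with a gripper value outside its range is refused whole. "jaw" is the opening in per cent of the stroke, from 0 (shut) to 100 (fully open), set as the call begins (left out, the last holds). The fingers move at their own pace and stop on an object; "force" is the grip in N (left out, the last holds). Time passes only in rows, so rows that repeat a pose let the fingers close. It gives the time, the measured TCP pose, the force, the opening and the grip force at its end, in the units of the state.
- env.get_obs(): the state, without advancing time (a new reading comes with each control period).
- env.get_image(name): name is "side" or "top" or "wrist"; returns the picture (420x560x3 uint8, red, green, blue); there is no depth.
- env.camera_model(name): a dict with "K" (3x3 intrinsics, pixels), "rvec" (rotation vector, rad) and "tvec" (3), from world to camera coordinates, as OpenCV has them. Camera axes: x right, y down, z forward; pixel columns grow to the right and rows downward; lengths in mm; the calibration is good to about 2 mm. A picture is of the moment at which its call begins: read the wrist's pose just before it. camera_model takes no time and is no camera call; for the wrist camera it gives the pose at the moment of the call.
- env.close_job(): hands the job in; it is judged then, once.
Trained networks look in the newest picture that a camera, given by its name, has taken for a name from the list of things; names that differ only in an ending like _2 or _b are one class to them, and where a whole thing is asked for, a point or a joint stands for the part that bears it (a point fixed in the world has none). Each returns a list of dicts, best first, with "p" (0 to 1); they miss things now and then, are a little off and sometimes report something else, mostly with a low value. They report only what shows in the picture. A call takes as long as a camera call. They do not tell look-alikes from the thing itself.
- env.spot_in(thing, camera): "pixel" ([column, row] in pixels, amid what is visible of it).
- env.silhouettes(thing, camera): "region" (420x560 bool, what is visible of it) and "pixel" ([column, row] in pixels, amid what is visible of it).
The state is a dict: "time_s": time; "joint_pos": joint angles; "joint_vel": joint speeds; "joint_torque": joint torques, N m; "tcp_pos": TCP position; "orientation": TCP orientation; "contact_force": force on the tool from outside, world axes, zero at the start; "ft_torque": the same for the moment, N m; "finger_gap": finger opening in mm; "grip_force": force on a finger pad.
Only numpy, scipy, OpenCV 4.12 (cv2) and the standard library are available. Lean on these libraries where they do the work, as an engineer would, in place of code of your own. Each camera call takes 0.05 s, during which the arm holds its last target. There are 200 camera calls.

## Working session

There is one attempt and no reset: what is moved stays moved. The work goes in short steps, Python scripts to look and compute and a tool call to move; the robot and the scene stay as the last step left them, time stands still between calls to the robot, and variables do not carry over. Pictures are saved under pics/ and viewed, at most 14 in all, crops included, and the job is handed in when it is done.

Besides the shell and the picture viewer there is one more tool, called as a command line: name --pt "numbers of a row" for each row, then --argument value for the rest. apply_moves: Moves the arm, as the interface text tells. Its arguments: {"type":"object","properties":{"linear":{"type":"array","items":{"type":"array","items":{"type":"number"}}},"spin":{"type":"array","items":{"type":"number"}},"jaw":{"type":"number"},"force":{"type":"number"}},"required":["linear","spin"]}

```bash
ls; mkdir -p pics
cat > h.py <<'E'
import numpy as np, cv2
from rig import env
def save(cam,name):
    im=env.get_image(cam); cv2.imwrite(f'pics/{name}.png',cv2.cvtColor(im,cv2.COLOR_RGB2BGR)); return im
def ray(cam,px):
    m=env.camera_model(cam); R=cv2.Rodrigues(np.array(m['rvec'],float))[0]; t=np.array(m['tvec'],float).ravel()
    d=R.T@np.linalg.inv(np.array(m['K']))@np.array([px[0],px[1],1.]); return -R.T@t,d
def at(cam,px,z):
    c,d=ray(cam,px); return c+d*(z-c[2])/d[2]
def proj(cam,P):
    m=env.camera_model(cam); return cv2.projectPoints(np.array(P,float).reshape(-1,3),np.array(m['rvec'],float),np.array(m['tvec'],float),np.array(m['K'],float),None)[0].reshape(-1,2)
E
python3 - <<'E'
from h import *
a=save('top','top0'); b=save('side','side0')
o=env.get_obs(); print(o['time_s'],o['tcp_pos'],o['orientation'],o['finger_gap'])
for n,z in [('stand',0),('crate_mid',20),('lug',70),('mat',0),('knob',202),('handle',145),('bar1_mid',165),('disc1_mid',165),('tin1',85),('kettle',100),('wheel',160),('lip',143)]:
    for r in env.spot_in(n,'top'): print(n,round(r['p'],2),np.round(r['pixel']),np.round(at('top',r['pixel'],z)))
E
```

```text
pics
0.1 [171.25295708 652.34605757 230.35235399] [-3.13978467e+00  6.21174792e-05  2.88487266e+00] 85.4603737379433
stand 0.68 [240. 199.] [556.  93.   0.]
crate_mid 0.81 [387. 242.] [ 470. -318.   20.]
mat 0.64 [379. 192.] [ 613. -296.    0.]
knob 0.94 [240. 200.] [508.  75. 202.]
handle 0.77 [239. 197.] [530.  84. 145.]
bar1_mid 0.9 [162. 254.] [369. 251. 165.]
bar1_mid 0.69 [151. 301.] [258. 262. 165.]
bar1_mid 0.66 [252. 228.] [450.  45. 165.]
disc1_mid 0.67 [218. 224.] [454. 128. 165.]
tin1 0.83 [114. 148.] [647. 438.  85.]
tin1 0.73 [329. 121.] [ 775. -133.   85.]
tin1 0.64 [241. 195.] [548.  84.  85.]
kettle 0.79 [ 96. 263.] [338. 427. 100.]
kettle 0.73 [235. 196.] [541.  99. 100.]
kettle 0.19 [326. 122.] [ 766. -124.  100.]
wheel 0.67 [237. 198.] [521.  87. 160.]
wheel 0.2 [205. 191.] [534. 169. 160.]
lip 0.84 [239. 199.] [524.  83. 143.]
```

View pics/top0.png

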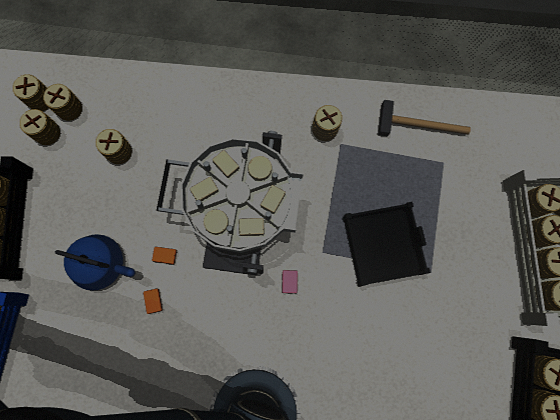

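View pics/side0.png

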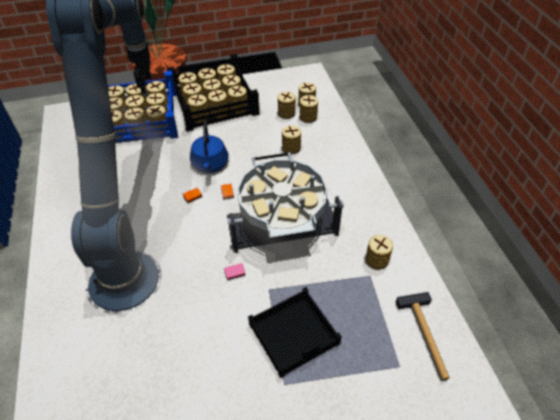

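Run:
```python
from h import *
im=cv2.imread('pics/top0.png'); 
c=cv2.resize(im[125:290,145:315],None,fx=4,fy=3.6,interpolation=cv2.INTER_CUBIC)
c=cv2.convertScaleAbs(c,alpha=1.3); c=cv2.resize(im[125:285,145:315],None,fx=3.7,fy=3.7,interpolation=cv2.INTER_CUBIC)
cv2.imwrite('pics/crop1.png',c)
for n in ['knob','handle','bar1_mid','disc1_mid','wheel','stand','lip','crate_mid','mat','lug']:
    for r in env.silhouettes(n,'top'):
        g=r['region']; ys,xs=np.nonzero(g); rc=cv2.minAreaRect(np.stack([xs,ys],1).astype(np.float32)); print(n,round(r['p'],2),np.round(r['pixel']),g.sum(),xs.min(),xs.max(),ys.min(),ys.max(),np.round(rc[0],1),np.round(rc[1],1),round(rc[2],1))
m=env.camera_model('top'); print(m, ray('top',(280,210))[0])
```

```text
handle 0.58 [238. 196.] 8782 157 303 138 263 [229.2 195.8] [140.3 126.7] 8.3
handle 0.17 [250. 227.] 431 239 264 218 235 [251.5 226.5] [17. 25.] 90.0
bar1_mid 0.95 [152. 301.] 333 144 162 290 312 [153.1 301. ] [22.1 15.7] 77.9
bar1_mid 0.87 [251. 228.] 438 239 264 217 235 [251.5 226. ] [18. 25.] 90.0
bar1_mid 0.79 [287. 280.] 336 282 297 269 292 [289.5 280.5] [23. 15.] 90.0
bar1_mid 0.37 [237. 196.] 5823 187 291 143 247 [238.3 195.9] [103.3 102.4] 26.6
disc1_mid 0.81 [216. 223.] 498 204 228 210 234 [216. 222.] [24. 24.] 90.0
disc1_mid 0.74 [205. 188.] 409 191 218 178 200 [204.5 189.2] [17.4 24.9] 60.3
wheel 0.85 [236. 198.] 5910 186 291 143 247 [238.7 196.7] [100.7 105.3] 76.0
stand 0.79 [241. 200.] 10254 157 303 131 274 [228.8 198.1] [141.1 144.9] 7.8
stand 0.36 [238. 193.] 8505 158 302 138 262 [229.9 195.6] [139.3 122.4] 10.3
lip 0.82 [239. 196.] 8792 158 303 138 263 [229.3 196. ] [140.1 125.4] 8.6
crate_mid 0.75 [240. 201.] 5770 187 290 145 248 [238.8 197.3] [100.1 103.3] 74.1
crate_mid 0.66 [386. 241.] 5164 343 429 202 285 [386.6 243.2] [73.5 77.1] 79.4
mat 0.79 [381. 193.] 8038 323 443 144 269 [384.9 206.4] [111.9 111.8] 8.7
mat 0.46 [259. 167.] 469 248 271 156 180 [259.5 168. ] [24. 23.] 90.0
mat 0.26 [111. 145.] 954 96 132 129 163 [114.3 146.2] [38.9 28.3] 45.0
lug 0.83 [388. 243.] 5203 343 430 202 285 [386.9 243.2] [73.9 77.4] 79.4
{'K': array([[456.57174265,   0.        , 269.10023111],
       [  0.        , 456.57174265, 207.53450462],
       [  0.        ,   0.        ,   1.        ]]), 'rvec': array([ 2.20323527, -2.0121548 ,  0.21839359]), 'tvec': array([ -39.08680802,  526.5913078 , 1165.81123651])} [ 274.81468782   -6.27788845 1249.95179853]
```

View pics/crop1.png

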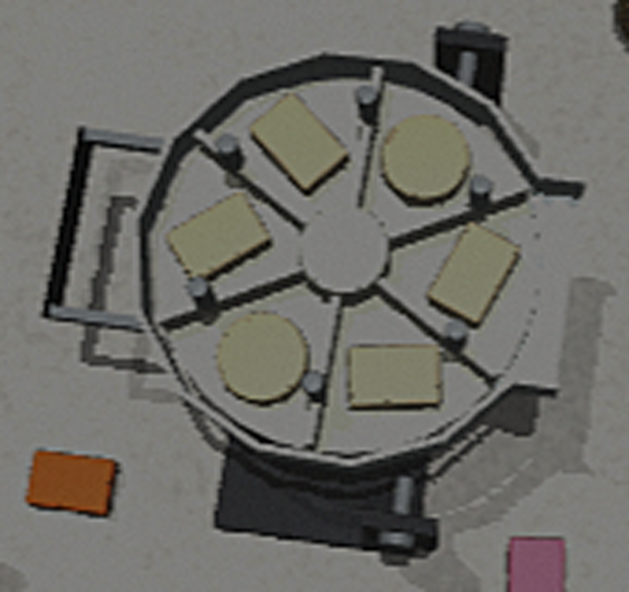

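The top picture shows oblong tablets at crop (473,273), (394,375), (220,236) and (299,143), and discs at (425,158) and (262,357). The orange and pink blocks lie on the table. The crate's lug is at about (421,236), on the crate's right side.

Next I fit the poses.

```bash
cat >> h.py <<'E'
from scipy.optimize import least_squares
def rot(a): return np.array([[np.cos(a),-np.sin(a)],[np.sin(a),np.cos(a)]])
def toW(p,pts):
    pts=np.array(pts,float); o=pts.copy(); o[:,:2]=pts[:,:2]@rot(p[2]).T+p[:2]; return o
E
python3 - <<'E'
from h import *
px=np.array([(480,187),(366,95),(229,148),(199,288),(314,380),(456,332),(83,132),(47,316),(66,224)])/3.7+[145,125]-0.3
def model(p):
    a=p[3]+np.radians(30+60*np.arange(6))-np.pi/2
    pts=[[95*np.cos(t),95*np.sin(t),215] for t in a]+[[62,190,148],[-62,190,148],[0,190,150]]
    return toW(p,pts)
r=least_squares(lambda p:(proj('top',model(p))-px).ravel(),[530,85,-.15,0],loss='soft_l1')
p=r.x; print('stand',p,np.round((proj('top',model(p))-px),1).tolist())
np.save('stand.npy',p)
print(np.round(toW(p,[[0,190,145],[0,-190,0],[0,-277,58],[0,96,329],[168,-60,148],[-168,-60,148]]),1))
print('posts px',proj('top',toW(p,[[168,-60,148],[-168,-60,148],[0,0,175]])), 'wheel top',at('top',(344/3.7+145,250/3.7+125),170))
# crate: silhouette corners
g=[r for r in env.silhouettes('crate_mid','top') if r['pixel'][0]>330][0]['region'].astype(np.uint8)
c=max(cv2.findContours(g,0,2)[0],key=cv2.contourArea); print(cv2.approxPolyDP(c,4,True).ravel().reshape(-1,2).tolist())
im=cv2.imread('pics/top0.png'); cv2.imwrite('pics/crop2.png',cv2.convertScaleAbs(cv2.resize(im[135:295,315:455],None,fx=3.7,fy=3.7,interpolation=cv2.INTER_CUBIC),alpha=1.8,beta=10))
E
```

```text
stand [ 5.31907700e+02  8.63124796e+01 -4.55411223e-02 -2.85299811e-02] [[0.2, -0.2], [0.1, 0.2], [-0.7, -0.7], [-0.4, 0.1], [-0.3, 1.0], [0.1, -0.3], [0.2, 1.3], [0.8, -0.6], [0.1, -0.1]]
[[ 540.6  276.1  145. ]
 [ 523.3 -103.5    0. ]
 [ 519.3 -190.4   58. ]
 [ 536.3  182.2  329. ]
 [ 697.    18.7  148. ]
 [ 361.4   34.   148. ]]
posts px [[271.37639928 135.16448861]
 [252.62562041 266.18170134]
 [237.66420678 192.84327109]] wheel top [533.8591784   86.06696677 170.        ]
[[411, 202], [343, 217], [359, 285], [429, 271], [422, 227], [416, 224]]
```

View pics/crop2.png

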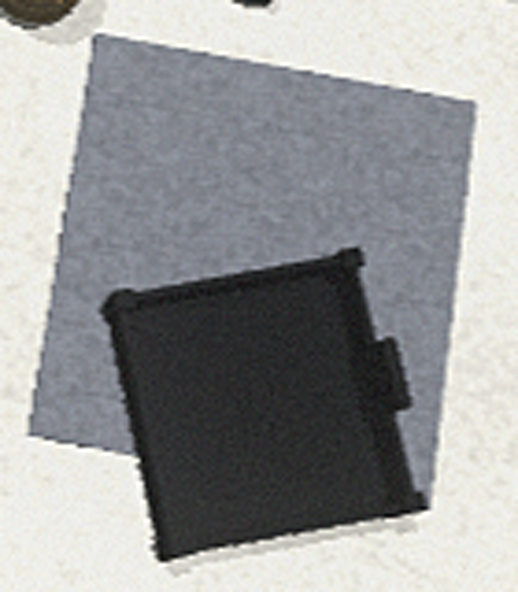

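The crop shows the lug at about crop (392,374). The crate's post tops are at (118,302), (348,258), (165,548) and (420,505). The mat corners are at (97,35), (476,102) and (32,435).

Run:
```python
from h import *
f=lambda q:np.array(q)/3.7+[315,135]-0.3
px=f([(118,302),(348,258),(165,548),(420,505),(400,373)])
M=[[90,85,52],[90,-85,52],[-90,85,52],[-90,-85,52],[0,-87,76]]
r=least_squares(lambda p:(proj('top',toW(p,M))-px).ravel(),[470,-318,.1],loss='soft_l1',f_scale=1,x_scale=[100,100,.3]);p=r.x
print('crate',p,np.degrees(p[2]),np.round(proj('top',toW(p,M))-px,1).tolist()); print('lug',toW(p,[[0,-87,58]]))
m=f([(97,35),(476,102),(32,435)])
MM=[[160,150,1],[160,-150,1],[-160,150,1]]
r=least_squares(lambda p:(proj('top',toW(p,MM))-m).ravel(),[600,-300,-.1],x_scale=[100,100,.3]);print('mat',r.x,np.round(r.fun,1)); np.save('mat.npy',r.x)
print('mat lug target',toW(r.x,[[0,-87,58]]),np.degrees(r.x[2]))
```

```text
crate [ 4.61167844e+02 -3.08247759e+02  2.77120872e-01] 15.87785635447637 [[0.8, -0.2], [0.2, 0.2], [3.4, 0.2], [-2.1, -0.4], [-1.7, 0.2]]
lug [[ 484.96995694 -391.92845812   58.        ]]
mat [ 5.72276624e+02 -3.13452741e+02 -9.28954534e-02] [-0.4 -0.4  0.7 -0.2 -0.3  0.5]
mat lug target [[ 564.20633801 -400.07762493   58.        ]] -5.322517415383616
```

apply_moves --pt "389 -353 100" --pt "389 -353 100" --pt "389 -353 100" --pt "389 -353 100" --pt "389 -353 100" --pt "389 -353 100" --pt "389 -353 100" --pt "389 -353 100" --spin '[-57, -57, -57, -57, -57, -57, -57, -57]' --jaw 60

```text
time_s: 1.92
tcp_pos: [415.1, 431.3, 294.4]
orientation: [3.141, -0.001, 1.884]
contact_force: [0.7, 0.6, 0.4]
finger_gap: 51.1
grip_force: 0.0
```

apply_moves --pt "160 -340 40" --pt "160 -340 40" --pt "160 -340 40" --pt "160 -340 40" --pt "160 -340 40" --pt "160 -340 40" --pt "160 -340 40" --pt "160 -340 40" --spin '[-57, -57, -57, -57, -57, -57, -57, -57]'

```text
time_s: 2.58
tcp_pos: [555.5, 131.1, 329.6]
orientation: [3.142, -0.001, 0.889]
contact_force: [0.3, 0.5, -0.2]
finger_gap: 51.0
grip_force: 0.0
```

apply_moves --pt "-70 -520 -100" --pt "-70 -520 -100" --pt "-70 -520 -100" --pt "-70 -520 -100" --pt "-70 -520 -100" --pt "-70 -520 -100" --pt "-70 -520 -100" --pt "-70 -520 -100" --spin '[-35, -35, -35, -35, -35, -35, -35, -35]'

```text
time_s: 3.25
tcp_pos: [510.9, -193.1, 266.6]
orientation: [-3.142, -0.001, 0.285]
contact_force: [0.3, 0.1, 0.6]
finger_gap: 51.3
grip_force: 0.0
```

apply_moves --pt "-25 -190 -50" --pt "-25 -190 -50" --pt "-25 -190 -50" --pt "-25 -190 -50" --pt "-25 -190 -50" --pt "-25 -190 -50" --spin '[0, 0, 0, 0, 0, 0]'

```text
time_s: 3.75
tcp_pos: [482.0, -388.6, 215.5]
orientation: [3.138, 0.005, 0.274]
contact_force: [-0.5, 0.0, -0.1]
finger_gap: 50.9
grip_force: 0.0
```

Run:
```python
from h import *
o=env.get_obs(); print(o['tcp_pos'],np.degrees(o['orientation']))
save('wrist','w1'); save('top','t1')
for n in ['lug','crate_mid']:
    for r in env.spot_in(n,'wrist'): print(n,r, at('wrist',r['pixel'],70))
print(proj('wrist',[[485,-392,76]]))
```

```text
[ 482.04236975 -388.5543852   215.47066517] [179.81790631   0.25849893  15.71193708]
lug {'pixel': [187.0, 165.9], 'p': 0.77} [ 488.34364781 -302.09764518   70.        ]
crate_mid {'pixel': [188.8, 165.7], 'p': 0.95} [ 489.45011363 -302.49028155   70.        ]
[[292.7769833  202.58757772]]
```

View pics/w1.png

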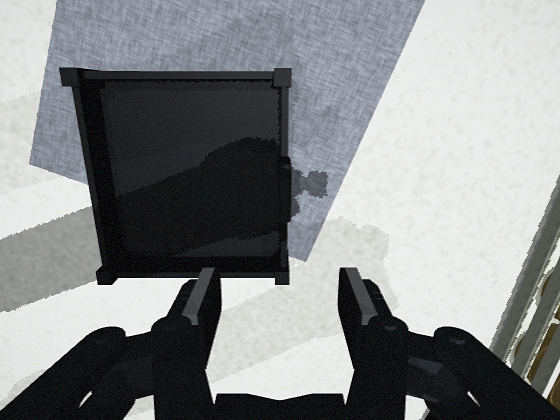

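```bash
cat >> h.py <<'E'
def crate_from_posts(cam,px,guess):
    M=[[90,85,52],[90,-85,52],[-90,85,52],[-90,-85,52]]
    r=least_squares(lambda p:(proj(cam,toW(p,M))-px).ravel(),guess,x_scale=[100,100,.3],loss='soft_l1')
    return r.x,np.round(proj(cam,toW(r.x,M))-px,1).tolist()
E
python3 - <<'E'
from h import *
print(crate_from_posts('wrist',np.array([(70,76),(283,77),(106,275),(282,278)]),[461,-308,.277]))
print(at('wrist',(286,181),76))
p,_=crate_from_posts('wrist',np.array([(70,76),(283,77),(106,275),(282,278)]),[461,-308,.277])
print(toW(p,[[0,-87,76]]),np.degrees(p[2]))
E
```

```text
(array([ 4.66675918e+02, -3.00184287e+02,  2.83086976e-01]), [[0.7, 0.1], [0.1, -0.4], [-1.7, 2.0], [0.0, -0.6]])
[ 500.83932978 -381.43107278   76.        ]
[[ 490.97685234 -383.72149151   76.        ]] 16.219688971272106
```

apply_moves --pt "12 6 -40" --pt "12 6 -80" --pt "12 6 -110" --pt "12 6 -140" --pt "12 6 -160" --pt "12 6 -169" --pt "12 6 -169" --pt "12 6 -169" --spin '[0.5, 0.5, 0.5, 0.5, 0.5, 0.5, 0.5, 0.5]'

```text
time_s: 4.62
tcp_pos: [499.5, -375.0, 48.5]
orientation: [3.141, -0.001, 0.295]
contact_force: [1.3, -0.7, 0.4]
finger_gap: 51.1
grip_force: 0.0
```

apply_moves --pt "0 0 0" --pt "0 0 0" --pt "0 0 0" --pt "0 0 0" --pt "0 0 0" --pt "0 0 0" --spin '[0, 0, 0, 0, 0, 0]' --jaw 0 --force 70

```text
time_s: 5.12
tcp_pos: [499.9, -377.6, 50.0]
orientation: [3.137, -0.003, 0.292]
contact_force: [1.4, -1.7, 6.8]
finger_gap: 8.3
grip_force: 70.1
```

apply_moves --pt "0 0 8" --pt "0 0 20" --pt "0 0 30" --pt "0 0 30" --pt "0 0 30" --pt "0 0 30" --spin '[0, 0, 0, 0, 0, 0]'

```text
time_s: 5.62
tcp_pos: [498.2, -375.0, 77.3]
orientation: [-3.141, 0.0, 0.293]
contact_force: [0.2, -0.3, -3.6]
finger_gap: 8.6
grip_force: 68.6
```

Run:
```python
from h import *
o=env.get_obs(); print(o['tcp_pos'],np.degrees(o['orientation']),o['contact_force'],o['ft_torque'])
a=save('wrist','w2')
```

```text
[ 498.16869041 -374.99626468   77.31983765] [-1.79955647e+02  9.24283928e-03  1.68061431e+01] [ 0.24529274 -0.270443   -3.61422492] [-0.35813107 -0.16067324  0.02114674]
```

View pics/w2.png

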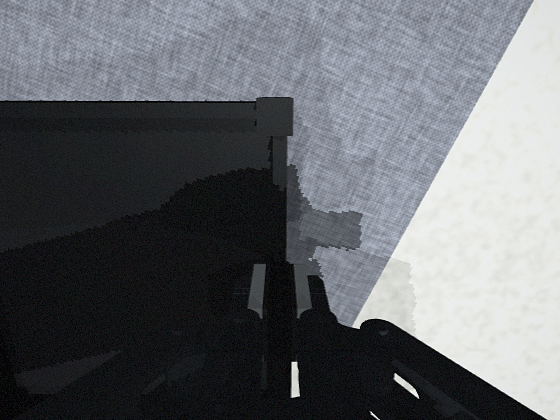

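Run:
```python
from h import *
o=env.get_obs(); t=o['tcp_pos']; y=o['orientation'][2]
q=at('wrist',(274,117),79); d=rot(y).T@(q[:2]-t[:2]); print(q,d)
```

```text
[ 565.60790749 -352.01861749   79.        ] [71.34694632  2.44933248]
```

apply_moves --pt "6 30 8" --pt "12 60 8" --pt "17 92 8" --pt "22 120 8" --pt "27 150 8" --pt "32 176 8" --pt "32 185 8" --pt "32 185 8" --spin '[-3, -6, -9, -12, -15, -18, -19.4, -19.4]'

```text
time_s: 6.33
tcp_pos: [530.5, -186.2, 84.4]
orientation: [-3.139, 0.003, -0.04]
contact_force: [0.3, 0.7, -3.3]
finger_gap: 8.7
grip_force: 68.9
```

apply_moves --pt "0 0 -10" --pt "0 0 -20" --pt "0 0 -28" --pt "0 0 -33" --pt "0 0 -35" --pt "0 0 -36" --pt "0 0 -36" --pt "0 0 -36" --spin '[0, 0, 0, 0, 0, 0, 0, 0]'

```text
time_s: 7.0
tcp_pos: [529.0, -191.8, 50.0]
orientation: [-3.141, 0.002, -0.048]
contact_force: [-5.4, 1.1, 5.0]
finger_gap: 8.4
grip_force: 70.1
```

Run:
```python
from h import *
o=env.get_obs(); print(o['tcp_pos'],np.degrees(o['orientation']),o['contact_force'])
save('top','t3'); im=cv2.imread('pics/t3.png'); cv2.imwrite('pics/t3c.png',cv2.convertScaleAbs(cv2.resize(im[120:290,140:400],None,fx=3,fy=3,interpolation=cv2.INTER_CUBIC),alpha=1.8,beta=10))
p=np.load('stand.npy'); q=toW(p,[[0,-190,0]])[0]; c=[q[0],q[1],p[2]]
print(((proj('top',toW(c,[[90,85,52],[90,-85,52],[-90,85,52],[-90,-85,52]]))-[140,120])*3).round())
```

```text
[ 529.04082906 -191.75460617   50.01628653] [-1.79943002e+02  9.25341789e-02 -2.72801684e+00] [-5.39696962  1.06071122  5.00125666]
[[431. 171.]
 [617. 196.]
 [404. 366.]
 [596. 392.]]
```

View pics/t3c.png

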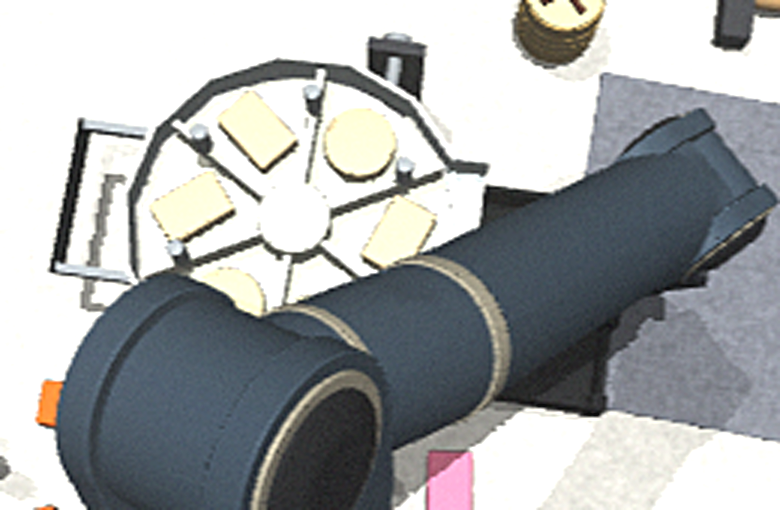

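apply_moves --pt "0 0 0" --pt "0 0 0" --pt "0 0 15" --pt "0 0 50" --pt "0 0 90" --pt "0 0 130" --pt "0 0 170" --pt "0 30 200" --spin '[0, 0, 0, 0, 0, 0, 0, 0]' --jaw 50

```text
time_s: 7.72
tcp_pos: [530.3, -167.8, 253.4]
orientation: [3.137, -0.006, -0.056]
contact_force: [1.0, 0.7, 1.3]
finger_gap: 42.7
grip_force: 0.0
```

apply_moves --pt "0 42 20" --pt "2 82 30" --pt "4 123 30" --pt "5 164 30" --pt "6 205 30" --pt "7 246 30" --pt "8 287 30" --pt "9 328 30" --spin '[0, 0, 0, 0, 0, 0, 0, 0]'

```text
time_s: 8.38
tcp_pos: [539.3, 168.6, 279.4]
orientation: [-3.14, -0.001, -0.046]
contact_force: [1.2, 0.3, 0.7]
finger_gap: 42.6
grip_force: 0.0
```

apply_moves --pt "1 41 0" --pt "2 82 0" --pt "3 110 -20" --pt "3 110 -40" --pt "3 110 -40" --pt "3 110 -40" --spin '[0, 0, 0, 0, 0, 0]'

```text
time_s: 8.88
tcp_pos: [542.1, 275.6, 238.4]
orientation: [3.14, 0.001, -0.047]
contact_force: [1.2, -0.2, 1.0]
finger_gap: 42.6
grip_force: 0.0
```

Run:
```python
from h import *
o=env.get_obs(); print(o['tcp_pos'],np.degrees(o['orientation']),o['contact_force'])
save('wrist','w4'); save('top','t4')
p=np.load('stand.npy'); print(proj('wrist',toW(p,[[-58,190,145],[0,190,145],[58,190,145]])))
print('crate px',proj('top',toW([523.3,-103.5,p[2]],[[90,85,52],[90,-85,52],[-90,85,52],[-90,-85,52]])))
im=cv2.imread('pics/t4.png')[120:290,140:400]; im2=cv2.imread('pics/w4.png')
a=cv2.convertScaleAbs(cv2.resize(im,(642,420)),alpha=1.5); cv2.imwrite('pics/c4.png',cv2.resize(np.hstack([a[:,140:],im2[:,100:460]]),None,fx=.92,fy=.92))
```

```text
[542.14284207 275.59214039 238.42531487] [ 1.79880540e+02  7.08346674e-02 -2.67165108e+00] [ 1.20528664 -0.23464129  0.96595344]
[[278.39588337 290.94522822]
 [278.03320055 217.94955179]
 [277.61472661 133.72502429]]
crate px [[283.52297282 176.92612681]
 [345.64099064 185.19504806]
 [274.76124379 242.05226132]
 [338.77395465 250.77692177]]
```

View pics/c4.png

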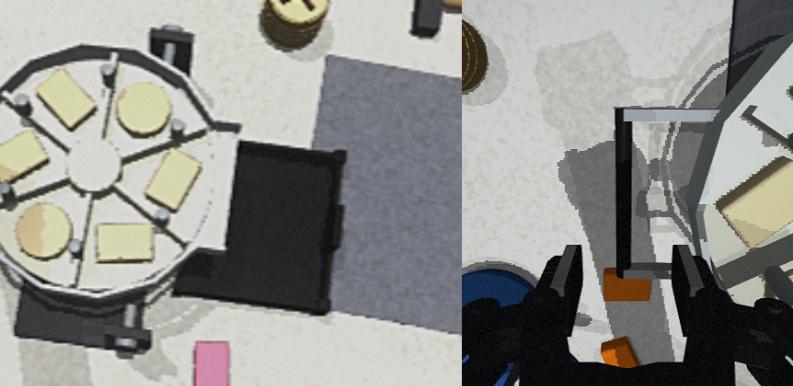

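apply_moves --pt "-1 0 -35" --pt "-1 0 -65" --pt "-1 0 -90" --pt "-1 0 -105" --pt "-1 0 -111" --pt "-1 0 -111" --pt "-1 0 -111" --spin '[0, 0, 0, 0, 0, 0, 0]'

```text
time_s: 9.57
tcp_pos: [542.8, 275.9, 130.3]
orientation: [-3.14, -0.002, -0.048]
contact_force: [-1.0, 0.6, 1.8]
finger_gap: 42.6
grip_force: 0.9
```

apply_moves --pt "0 0 0" --pt "0 0 0" --pt "0 0 0" --pt "0 0 0" --pt "0 0 0" --spin '[0, 0, 0, 0, 0]' --jaw 0 --force 40

```text
time_s: 9.98
tcp_pos: [542.3, 278.0, 128.9]
orientation: [-3.139, -0.002, -0.045]
contact_force: [1.4, 4.5, 1.7]
finger_gap: 10.8
grip_force: 39.0
```

Run:
```python
from h import *
p=np.load('stand.npy')
a0=np.arctan2(12,250);R=np.hypot(12,250);prev=toW(p,[[0,190,145]])[0]
for th in np.arange(0,.9,.05).tolist()+[.85]:
    q=toW(p,[[0,-60+R*np.cos(a0+th),133+R*np.sin(a0+th)]])[0]-prev; print(round(th,2),np.round(q,1))
```

```text
0.0 [0. 0. 0.]
0.05 [-0.  -0.9 12.5]
0.1 [-0.1 -2.4 24.9]
0.15 [-0.2 -4.6 37.2]
0.2 [-0.3 -7.4 49.4]
0.25 [ -0.5 -10.7  61.5]
0.3 [ -0.7 -14.7  73.3]
0.35 [ -0.9 -19.3  85. ]
0.4 [ -1.1 -24.4  96.4]
0.45 [ -1.4 -30.1 107.5]
0.5 [ -1.7 -36.3 118.4]
0.55 [ -2.  -43.1 128.9]
0.6 [ -2.3 -50.4 139.1]
0.65 [ -2.7 -58.2 148.8]
0.7 [ -3.  -66.5 158.2]
0.75 [ -3.4 -75.2 167.2]
0.8 [ -3.8 -84.3 175.7]
0.85 [ -4.3 -93.9 183.7]
0.85 [ -4.3 -93.9 183.7]
```

apply_moves --pt "0 -1 12" --pt "0 -2 25" --pt "0 -5 37" --pt "0 -7 49" --pt "0 -11 61" --pt "-1 -15 73" --pt "-1 -19 85" --pt "-1 -24 96" --spin '[0, 0, 0, 0, 0, 0, 0, 0]'

```text
time_s: 10.65
tcp_pos: [541.1, 255.5, 224.8]
orientation: [-3.137, -0.003, -0.044]
contact_force: [3.7, 8.1, -2.1]
finger_gap: 10.2
grip_force: 39.0
```

apply_moves --pt "-1 -6 11" --pt "-1 -12 22" --pt "-1 -19 32" --pt "-1 -26 43" --pt "-2 -34 52" --pt "-2 -42 62" --pt "-2 -51 71" --pt "-3 -60 79" --spin '[0, 0, 0, 0, 0, 0, 0, 0]'

```text
time_s: 11.32
tcp_pos: [538.3, 199.2, 305.0]
orientation: [-3.131, -0.004, -0.041]
contact_force: [3.1, 14.1, 5.3]
finger_gap: 10.7
grip_force: 39.0
```

apply_moves --pt "0 -8 6" --pt "0 -8 6" --pt "0 -8 6" --pt "0 -8 6" --pt "0 -8 6" --pt "0 -8 6" --pt "0 -8 6" --pt "0 -8 6" --spin '[0, 0, 0, 0, 0, 0, 0, 0]'

```text
time_s: 11.98
tcp_pos: [538.0, 192.6, 311.2]
orientation: [-3.129, -0.003, -0.04]
contact_force: [-0.8, 13.8, 8.7]
finger_gap: 10.5
grip_force: 39.3
```

Run:
```python
from h import *
o=env.get_obs(); print(o['tcp_pos'],np.degrees(o['orientation']),o['contact_force'])
save('side','s5');save('top','t5')
im=cv2.imread('pics/t5.png')[120:290,140:400]; im2=cv2.imread('pics/s5.png')[130:390,200:420]
a=cv2.convertScaleAbs(cv2.resize(im,(520,340)),alpha=1.5); b=cv2.resize(im2,(288,340)); cv2.imwrite('pics/c5.png',np.hstack([a[:,:500],b]))
```

```text
[538.00722872 192.61771198 311.15698422] [-1.79281797e+02 -1.78951195e-01 -2.28465306e+00] [-0.79204845 13.76106821  8.6593584 ]
```

View pics/c5.png

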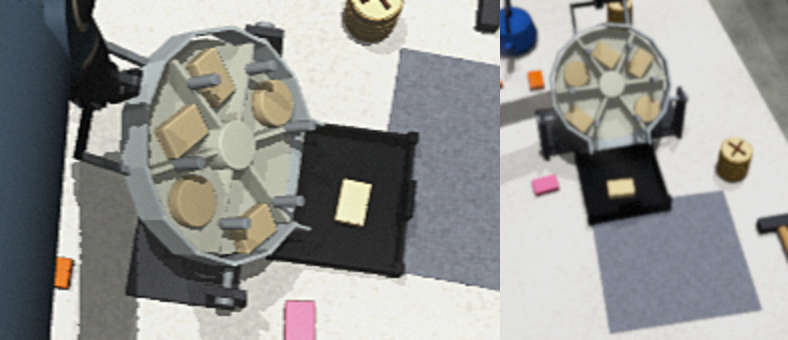

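apply_moves --pt "0 8 -6" --pt "0 17 -14" --pt "1 26 -23" --pt "1 34 -33" --pt "2 42 -42" --pt "2 49 -53" --pt "2 56 -63" --pt "3 62 -74" --spin '[0, 0, 0, 0, 0, 0, 0, 0]'

```text
time_s: 12.75
tcp_pos: [540.9, 250.5, 235.5]
orientation: [-3.137, -0.002, -0.043]
contact_force: [0.2, 9.0, 3.3]
finger_gap: 10.0
grip_force: 40.2
```

apply_moves --pt "0 6 -11" --pt "0 11 -22" --pt "0 15 -34" --pt "1 19 -46" --pt "1 23 -58" --pt "1 25 -70" --pt "1 28 -82" --pt "1 29 -94" --spin '[0, 0, 0, 0, 0, 0, 0, 0]'

```text
time_s: 13.42
tcp_pos: [542.2, 277.2, 140.7]
orientation: [-3.14, -0.003, -0.044]
contact_force: [4.1, 5.6, -0.4]
finger_gap: 10.2
grip_force: 42.0
```

apply_moves --pt "0 1 -8" --pt "0 1 -13" --pt "0 1 -15" --pt "0 1 -15" --pt "0 1 -15" --pt "0 1 -15" --spin '[0, 0, 0, 0, 0, 0]'

```text
time_s: 13.92
tcp_pos: [542.3, 278.0, 127.4]
orientation: [-3.139, -0.002, -0.045]
contact_force: [0.4, 3.8, 6.2]
finger_gap: 10.3
grip_force: 43.1
```

Run:
```python
from h import *
p=np.load('stand.npy')
for n,s,e in [('A',58.37,120),('B',60,120)]:
    K=toW(p,[[95*np.cos(np.radians(a)),95*np.sin(np.radians(a)),202] for a in np.linspace(s,e,9)]); print(n,np.round(K[0],1),np.round(K[1:]-K[0],0)[:,:2].tolist())
```

```text
A [585.4 164.8 202. ] [[-11.0, 6.0], [-23.0, 11.0], [-35.0, 15.0], [-48.0, 16.0], [-61.0, 16.0], [-73.0, 14.0], [-85.0, 11.0], [-97.0, 6.0]]
B [583.1 166.3 202. ] [[-11.0, 6.0], [-22.0, 11.0], [-35.0, 14.0], [-47.0, 15.0], [-59.0, 15.0], [-72.0, 13.0], [-84.0, 9.0], [-95.0, 4.0]]
```

apply_moves --pt "0 0 0" --pt "0 0 0" --pt "0 0 0" --pt "0 0 30" --pt "0 0 70" --pt "0 0 110" --pt "0 0 130" --pt "0 0 130" --spin '[0, 0, 0, 0, 0, 0, 0, 0]' --jaw 50

```text
time_s: 14.58
tcp_pos: [543.8, 275.6, 260.7]
orientation: [-3.138, -0.006, -0.047]
contact_force: [0.9, 0.1, 1.1]
finger_gap: 42.7
grip_force: 0.0
```

apply_moves --pt "14 -37 0" --pt "28 -74 0" --pt "43 -111 0" --pt "43 -111 0" --pt "43 -111 -30" --pt "43 -111 -60" --pt "43 -111 -74" --pt "43 -111 -74" --spin '[0, 0, 0, 0, 0, 0, 0, 0]'

```text
time_s: 15.25
tcp_pos: [581.0, 164.8, 177.6]
orientation: [3.138, 0.009, -0.046]
contact_force: [-0.9, 0.9, -0.9]
finger_gap: 42.8
grip_force: 0.0
```

apply_moves --pt "0 0 0" --pt "0 0 0" --pt "0 0 0" --pt "0 0 0" --pt "0 0 0" --spin '[0, 0, 0, 0, 0]' --jaw 0 --force 30

```text
time_s: 15.67
tcp_pos: [585.7, 166.6, 183.5]
orientation: [-3.14, -0.004, -0.045]
contact_force: [1.5, 3.1, 1.5]
finger_gap: 13.0
grip_force: 29.8
```

apply_moves --pt "-11 6 0" --pt "-23 11 0" --pt "-35 15 0" --pt "-48 16 0" --pt "-61 16 0" --pt "-73 14 0" --pt "-85 11 0" --pt "-97 6 0" --spin '[0, 0, 0, 0, 0, 0, 0, 0]'

```text
time_s: 16.33
tcp_pos: [487.8, 176.1, 183.5]
orientation: [-3.135, -0.002, -0.041]
contact_force: [-2.0, 11.2, 5.1]
finger_gap: 13.0
grip_force: 30.6
```

apply_moves --pt "0 0 0" --pt "0 0 0" --pt "0 0 0" --pt "0 0 0" --spin '[0, 0, 0, 0]'

```text
time_s: 16.67
tcp_pos: [486.1, 175.7, 183.1]
orientation: [-3.136, 0.003, -0.042]
contact_force: [-5.1, 8.4, 7.7]
finger_gap: 12.8
grip_force: 31.0
```

apply_moves --pt "0 0 0" --pt "0 0 0" --pt "0 0 0" --pt "0 0 30" --pt "0 0 70" --pt "26 35 75" --pt "54 73 75" --pt "54 107 75" --spin '[0, 0, 0, 0, 0, 0, 0, 0]' --jaw 50

```text
time_s: 17.33
tcp_pos: [545.3, 277.2, 259.4]
orientation: [-3.14, -0.006, -0.051]
contact_force: [1.3, -0.1, 0.8]
finger_gap: 42.4
grip_force: 0.0
```

```bash
cat > look.py <<'E'
from h import *
import sys
n=sys.argv[1]
o=env.get_obs(); print(o['time_s'],o['tcp_pos'],np.degrees(o['orientation']))
save('side','s'+n);save('top','t'+n)
im=cv2.imread(f'pics/t{n}.png')[120:290,140:400]; im2=cv2.imread(f'pics/s{n}.png')[130:390,200:420]
a=cv2.convertScaleAbs(cv2.resize(im,(520,340)),alpha=1.5); b=cv2.resize(im2,(288,340)); cv2.imwrite(f'pics/c{n}.png',np.hstack([a[:,:500],b]))
p=np.load('stand.npy'); w=np.radians(30+60*np.arange(6)-90)
print('knobs exp crop',((proj('top',toW(p,[[95*np.cos(t),95*np.sin(t),215] for t in w]))-[140,120])*2).round().tolist())
E
python3 look.py 6
```

```text
17.3333 [545.27025779 277.17047003 259.39452352] [-179.90288472   -0.32151238   -2.92459948]
knobs exp crop [[268.0, 108.0], [205.0, 61.0], [130.0, 90.0], [117.0, 167.0], [181.0, 217.0], [258.0, 186.0]]
```

View pics/c6.png

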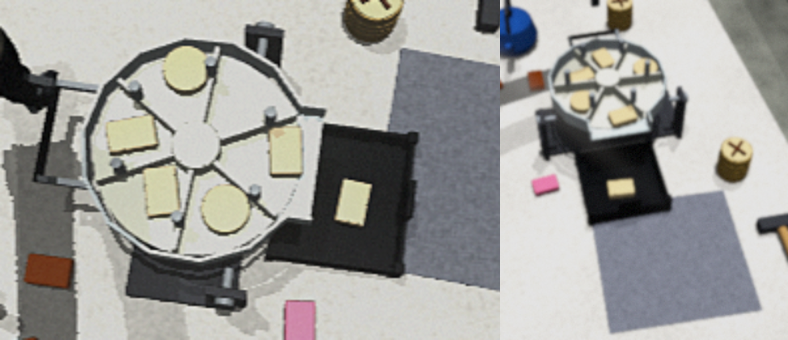

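apply_moves --pt "-1 2 -35" --pt "-1 2 -70" --pt "-1 2 -100" --pt "-1 2 -120" --pt "-1 2 -130" --pt "-1 2 -132" --pt "-1 2 -132" --pt "-1 2 -132" --spin '[0, 0, 0, 0, 0, 0, 0, 0]'

```text
time_s: 18.1
tcp_pos: [541.0, 280.7, 126.5]
orientation: [-3.14, -0.001, -0.046]
contact_force: [-1.6, 1.7, 3.8]
finger_gap: 42.7
grip_force: 1.8
```

apply_moves --pt "0 0 0" --pt "0 0 0" --pt "0 0 0" --pt "0 0 0" --pt "0 0 0" --spin '[0, 0, 0, 0, 0]' --jaw 0 --force 40

```text
time_s: 18.52
tcp_pos: [540.5, 278.2, 125.0]
orientation: [3.139, 0.0, -0.047]
contact_force: [-0.0, -4.4, 1.8]
finger_gap: 10.8
grip_force: 38.9
```

apply_moves --pt "0 -1 12" --pt "0 -2 25" --pt "0 -5 37" --pt "0 -7 49" --pt "0 -11 61" --pt "-1 -15 73" --pt "-1 -19 85" --pt "-1 -24 96" --spin '[0, 0, 0, 0, 0, 0, 0, 0]'

```text
time_s: 19.18
tcp_pos: [539.3, 255.5, 221.5]
orientation: [3.14, -0.0, -0.046]
contact_force: [1.9, -4.4, -7.6]
finger_gap: 10.3
grip_force: 38.8
```

apply_moves --pt "-1 -6 11" --pt "-1 -12 22" --pt "-1 -19 32" --pt "-1 -26 43" --pt "-2 -34 52" --pt "-2 -42 62" --pt "-2 -51 71" --pt "-3 -60 79" --spin '[0, 0, 0, 0, 0, 0, 0, 0]'

```text
time_s: 19.85
tcp_pos: [536.4, 198.9, 301.8]
orientation: [-3.136, -0.001, -0.043]
contact_force: [2.5, 7.3, -0.7]
finger_gap: 10.6
grip_force: 38.9
```

apply_moves --pt "0 -8 8" --pt "0 -8 8" --pt "0 -8 8" --pt "0 -8 8" --pt "0 -8 8" --pt "0 -8 8" --pt "0 -8 8" --pt "0 -8 8" --spin '[0, 0, 0, 0, 0, 0, 0, 0]'

```text
time_s: 20.52
tcp_pos: [536.0, 191.1, 309.0]
orientation: [-3.137, 0.0, -0.043]
contact_force: [0.7, 5.1, -0.4]
finger_gap: 10.5
grip_force: 39.4
```

```bash
python3 look.py 7
```

```text
20.5167 [536.02957918 191.11264869 309.02870451] [-1.79765408e+02  1.53238695e-02 -2.47034379e+00]
knobs exp crop [[268.0, 108.0], [205.0, 61.0], [130.0, 90.0], [117.0, 167.0], [181.0, 217.0], [258.0, 186.0]]
```

View pics/c7.png

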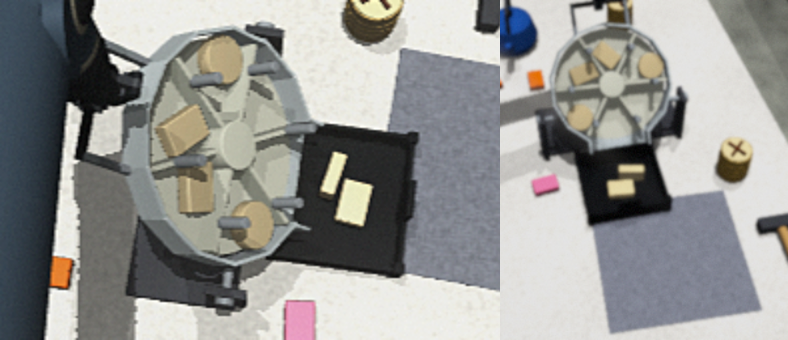

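apply_moves --pt "0 8 -8" --pt "0 17 -16" --pt "1 26 -25" --pt "1 34 -35" --pt "2 42 -44" --pt "2 49 -55" --pt "2 56 -65" --pt "3 62 -76" --spin '[0, 0, 0, 0, 0, 0, 0, 0]'

```text
time_s: 21.28
tcp_pos: [539.1, 251.0, 230.9]
orientation: [3.141, 0.001, -0.045]
contact_force: [-0.8, 4.1, 0.5]
finger_gap: 10.5
grip_force: 41.1
```

apply_moves --pt "0 6 -11" --pt "0 11 -22" --pt "0 15 -34" --pt "1 19 -46" --pt "1 23 -58" --pt "1 25 -70" --pt "1 28 -82" --pt "1 29 -94" --spin '[0, 0, 0, 0, 0, 0, 0, 0]'

```text
time_s: 21.95
tcp_pos: [540.4, 277.7, 136.6]
orientation: [3.139, 0.0, -0.047]
contact_force: [0.4, -3.7, -0.5]
finger_gap: 10.3
grip_force: 40.0
```

apply_moves --pt "0 1 -8" --pt "0 1 -11" --pt "0 1 -13" --pt "0 1 -13" --pt "0 1 -13" --pt "0 1 -13" --spin '[0, 0, 0, 0, 0, 0]'

```text
time_s: 22.45
tcp_pos: [540.5, 278.3, 126.1]
orientation: [3.14, 0.001, -0.047]
contact_force: [-3.6, -6.1, 10.9]
finger_gap: 10.8
grip_force: 40.9
```

apply_moves --pt "0 0 0" --pt "0 0 0" --pt "0 0 0" --pt "0 0 30" --pt "0 0 70" --pt "0 0 110" --pt "0 0 133" --pt "0 0 133" --spin '[0, 0, 0, 0, 0, 0, 0, 0]' --jaw 50

```text
time_s: 23.12
tcp_pos: [543.3, 281.9, 263.6]
orientation: [-3.135, -0.008, -0.045]
contact_force: [0.6, 0.2, -0.2]
finger_gap: 43.2
grip_force: 0.0
```

Run:
```python
from h import *
px=np.array([(270,113),(211,62),(135,88),(118,164),(178,216),(254,190),(240/2*0+176-0,132)])[:6]/2+[140,120]-.25
p0=np.load('stand.npy')
def model(p):
    a=p[2]+np.radians(30+60*np.arange(6))-np.pi/2
    return toW([p[0],p[1],p0[2]],[[95*np.cos(t),95*np.sin(t),215] for t in a])
r=least_squares(lambda p:(proj('top',model(p))-px).ravel(),[532,86,0],x_scale=[100,100,.3]);print(r.x,np.degrees(r.x[2]),np.round(r.fun,1))
w=np.degrees(r.x[2]); 
for s in (60+w,60):
    K=toW([532,88.5,p0[2]],[[95*np.cos(np.radians(a)),95*np.sin(np.radians(a)),202] for a in np.linspace(s,120.5,9)]); print(np.round(K[0],1),np.round(K[1:]-K[0],0)[:,:2].tolist())
o=env.get_obs();print(o['tcp_pos'])
```

```text
[ 5.31882300e+02  8.55810108e+01 -5.50655511e-02] -3.1550236722745186 [ 0.6 -0.2 -0.2  0.  -0.3 -0.5 -0.7 -0.  -0.3  0.5  0.9  0.2]
[587.5 165.6 202. ] [[-11.0, 7.0], [-23.0, 12.0], [-36.0, 16.0], [-49.0, 18.0], [-62.0, 18.0], [-75.0, 16.0], [-88.0, 12.0], [-100.0, 7.0]]
[583.2 168.5 202. ] [[-11.0, 6.0], [-23.0, 11.0], [-35.0, 14.0], [-47.0, 15.0], [-60.0, 15.0], [-72.0, 13.0], [-84.0, 9.0], [-96.0, 4.0]]
[543.32952432 281.91770981 263.59505144]
```

apply_moves --pt "15 -37 0" --pt "30 -74 0" --pt "47 -114 0" --pt "47 -114 0" --pt "47 -114 -30" --pt "47 -114 -60" --pt "47 -114 -75" --pt "47 -114 -75" --spin '[0, 0, 0, 0, 0, 0, 0, 0]'

```text
time_s: 23.78
tcp_pos: [584.3, 167.1, 178.4]
orientation: [3.139, 0.008, -0.045]
contact_force: [-0.5, 0.8, 0.5]
finger_gap: 42.8
grip_force: 0.0
```

apply_moves --pt "0 0 0" --pt "0 0 0" --pt "0 0 0" --pt "0 0 0" --pt "0 0 0" --spin '[0, 0, 0, 0, 0]' --jaw 0 --force 30

```text
time_s: 24.2
tcp_pos: [587.6, 165.9, 184.0]
orientation: [3.142, -0.001, -0.046]
contact_force: [-1.2, -1.1, 1.7]
finger_gap: 13.3
grip_force: 29.4
```

apply_moves --pt "-11 6 0" --pt "-23 11 0" --pt "-36 15 0" --pt "-49 17 0" --pt "-62 17 0" --pt "-75 15 0" --pt "-88 11 0" --pt "-102 5 0" --spin '[0, 0, 0, 0, 0, 0, 0, 0]'

```text
time_s: 24.87
tcp_pos: [486.9, 175.3, 184.5]
orientation: [-3.136, -0.005, -0.042]
contact_force: [0.5, 5.8, 2.9]
finger_gap: 13.1
grip_force: 30.1
```

apply_moves --pt "0 0 0" --pt "0 0 0" --pt "0 0 0" --spin '[0, 0, 0]'

```text
time_s: 25.12
tcp_pos: [485.0, 174.8, 184.1]
orientation: [-3.136, 0.0, -0.043]
contact_force: [-3.3, 4.4, 5.0]
finger_gap: 12.8
grip_force: 30.5
```

apply_moves --pt "0 0 0" --pt "0 0 0" --pt "0 0 0" --pt "0 0 30" --pt "0 0 60" --pt "35 -3 60" --pt "70 -6 60" --pt "102 -9 60" --spin '[0, 0, 0, 0, 0, 0, 0, 0]' --jaw 50

```text
time_s: 25.78
tcp_pos: [589.0, 163.7, 244.0]
orientation: [-3.14, -0.002, -0.043]
contact_force: [0.2, 0.4, 1.4]
finger_gap: 42.5
grip_force: 0.0
```

```bash
cat > w.py <<'E'
from h import *
save('wrist','wk'); o=env.get_obs(); print(o['tcp_pos'])
for r in env.silhouettes('knob','wrist'):
    ys,xs=np.nonzero(r['region']); print(round(r['p'],2),np.round(r['pixel']),xs.min(),xs.max(),ys.min(),ys.max(),r['region'].sum(),np.round(at('wrist',r['pixel'],205)))
p=np.load('stand.npy');print(proj('wrist',toW(p,[[95*np.cos(t),95*np.sin(t),217] for t in np.radians([55,60,0,120])])).round().tolist())
E
python3 w.py
```

```text
[594.5162849  161.44841792 243.59086006]
0.74 [326. 367.] 309 343 336 393 1397 [510. 136. 205.]
0.64 [394. 221.] 222 559 101 411 63281 [603.  99. 205.]
0.59 [394. 222.] 111 559 48 419 80842 [603.  99. 205.]
0.46 [ 32. 354.] 0 107 326 415 4424 [529. 314. 205.]
[[279.0, 259.0], [270.0, 272.0], [440.0, 182.0], [272.0, 413.0]]
```

View pics/wk.png

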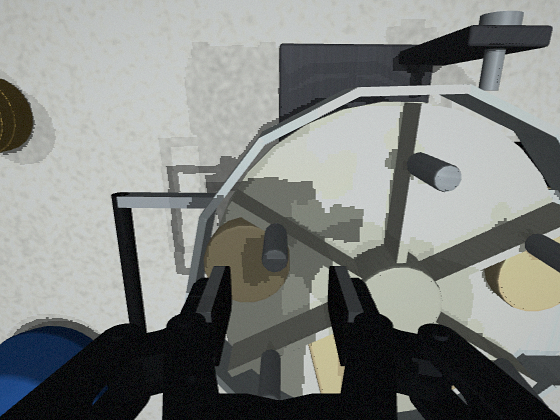

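The knob tops are at (276,258) and (447,178), so w is about -4°. I'll correct that in this turn.

apply_moves --pt "1 0 0" --pt "1 0 -30" --pt "1 0 -55" --pt "1 0 -60" --pt "1 0 -60" --pt "1 0 -60" --spin '[0, 0, 0, 0, 0, 0]'

```text
time_s: 26.38
tcp_pos: [588.3, 162.6, 183.9]
orientation: [-3.141, -0.001, -0.046]
contact_force: [-0.3, -0.2, 0.6]
finger_gap: 42.7
grip_force: 0.0
```

apply_moves --pt "0 0 0" --pt "0 0 0" --pt "0 0 0" --pt "0 0 0" --pt "0 0 0" --spin '[0, 0, 0, 0, 0]' --jaw 0 --force 40

```text
time_s: 26.8
tcp_pos: [590.6, 165.5, 185.2]
orientation: [-3.137, -0.006, -0.044]
contact_force: [3.3, 3.8, 1.6]
finger_gap: 12.8
grip_force: 38.9
```

apply_moves --pt "-12 8 0" --pt "-25 13 0" --pt "-38 17 0" --pt "-52 19 0" --pt "-66 18 0" --pt "-80 16 0" --pt "-93 11 0" --pt "-106 5 0" --spin '[0, 0, 0, 0, 0, 0, 0, 0]'

```text
time_s: 27.47
tcp_pos: [483.4, 172.6, 185.1]
orientation: [-3.134, -0.004, -0.041]
contact_force: [-0.3, 8.7, 4.9]
finger_gap: 12.7
grip_force: 40.4
```

apply_moves --pt "0 0 0" --pt "0 0 0" --pt "0 0 0" --spin '[0, 0, 0]'

```text
time_s: 27.72
tcp_pos: [481.6, 172.0, 184.8]
orientation: [-3.134, 0.002, -0.042]
contact_force: [-5.7, 7.9, 7.5]
finger_gap: 12.5
grip_force: 40.9
```

apply_moves --pt "0 0 0" --pt "0 0 0" --pt "0 0 0" --pt "0 0 30" --pt "0 0 70" --pt "29 35 75" --pt "59 73 75" --pt "59 110 75" --spin '[0, 0, 0, 0, 0, 0, 0, 0]' --jaw 50

```text
time_s: 28.38
tcp_pos: [544.8, 271.9, 260.7]
orientation: [-3.139, -0.006, -0.051]
contact_force: [0.4, 0.3, 0.2]
finger_gap: 42.4
grip_force: 0.0
```

```bash
cat > chk.py <<'E'
from h import *
import sys
n=sys.argv[1]; im=save('top','t'+n); save('side','s'+n)
o=env.get_obs(); print(o['time_s'],o['tcp_pos'])
p=np.load('stand.npy')
# wheel angle: dividers darker than floor -> sample along floor radii ; floor z 175 at divider tops
g=cv2.cvtColor(im,cv2.COLOR_RGB2GRAY).astype(np.float32)
best=[]
for w in np.arange(-30,30,.5):
    a=np.radians(w+30+60*np.arange(6)-90); rr=np.arange(45,80,2)
    P=[[r*np.cos(t),r*np.sin(t),173] for t in a for r in rr]
    q=proj('top',toW(p,P)).astype(np.float32); v=cv2.remap(g,q[:,0].reshape(-1,1),q[:,1].reshape(-1,1),1).reshape(6,-1)
    best.append((v.mean(),w))
b=sorted(best)[:3]; print('w est',b)
# floor-template check of crate content: bright pixels inside crate region
c=[527,-103.5,p[2]]
q=proj('top',toW(c,[[85,60,10],[85,-80,10],[-85,-80,10],[-85,60,10]])).astype(np.int32)
m=np.zeros(g.shape,np.uint8); cv2.fillPoly(m,[q],1); L=((g>110)&(m>0)).astype(np.uint8)
N,lab,st,ce=cv2.connectedComponentsWithStats(L); print('bright in crate',[(ce[i].round().tolist(),int(st[i,4])) for i in range(1,N) if st[i,4]>20])
# posts of crate: dark mask outline
D=((g<60)).astype(np.uint8); N,lab,st,ce=cv2.connectedComponentsWithStats(D)
l=lab[int(q[:,1].mean())-0,int(q[:,0].mean())]
for i in range(1,N):
    if st[i,4]>1500: print('dark',st[i].tolist())
E
python3 chk.py 8
python3 - <<'E'
from h import *
for n in ['t4','t7']:
    im=cv2.imread(f'pics/{n}.png'); print(n)
E
```

```text
28.4833 [540.93349718 281.32830394 257.13369875]
w est [(np.float32(90.454475), np.float64(6.0)), (np.float32(91.02333), np.float64(5.5)), (np.float32(91.28864), np.float64(6.5))]
bright in crate [([293.0, 206.0], 486), ([307.0, 206.0], 126), ([317.0, 221.0], 280)]
dark [216, 0, 344, 34, 5115]
dark [0, 80, 297, 340, 30710]
dark [0, 157, 33, 124, 2932]
dark [501, 170, 59, 156, 2738]
dark [195, 182, 155, 96, 4877]
dark [509, 336, 51, 84, 2927]
t4
t7
```

```bash
cat > wang.py <<'E'
from h import *
p=np.load('stand.npy')
def west(n):
    g=cv2.imread(f'pics/{n}.png',0).astype(np.float32); g=cv2.GaussianBlur(g,(0,0),.7)-cv2.GaussianBlur(g,(0,0),4)
    out=[]
    for k in range(6):
        s=[]
        for w in np.arange(-15,15,.5):
            a=np.radians(w+30+60*k-90); q=proj('top',toW([p[0],p[1],p[2]],[[r*np.cos(a),r*np.sin(a),175] for r in np.arange(45,120,2)])).astype(np.float32)
            s.append((cv2.remap(g,q[:,0].reshape(-1,1),q[:,1].reshape(-1,1),1).mean(),w))
        out.append(min(s)[1])
    return np.array(out),np.median(out)
E
python3 -c "
from wang import *
for n in ['top0','t6','t8']: print(n,west(n))"
```

```text
top0 (array([-5.5, -4. ,  1.5,  2.5,  0.5, -5. ]), np.float64(-1.75))
t6 (array([-7. , -6. ,  0. ,  0.5, -1. , -6.5]), np.float64(-3.5))
t8 (array([-2., -1.,  5.,  5.,  4., -2.]), np.float64(1.5))
```

apply_moves --pt "0 -1 -35" --pt "0 -1 -70" --pt "0 -1 -100" --pt "0 -1 -120" --pt "0 -1 -129" --pt "0 -1 -131" --pt "0 -1 -131" --pt "0 -1 -131" --spin '[0, 0, 0, 0, 0, 0, 0, 0]'

```text
time_s: 29.15
tcp_pos: [540.7, 272.3, 129.3]
orientation: [-3.14, 0.001, -0.046]
contact_force: [-6.8, 0.4, 13.8]
finger_gap: 43.2
grip_force: 6.4
```

apply_moves --pt "0 0 0" --pt "0 0 0" --pt "0 0 0" --pt "0 0 0" --pt "0 0 0" --spin '[0, 0, 0, 0, 0]' --jaw 0 --force 40

```text
time_s: 29.57
tcp_pos: [542.6, 278.1, 129.1]
orientation: [-3.133, -0.005, -0.043]
contact_force: [1.2, 8.9, 4.5]
finger_gap: 10.4
grip_force: 39.0
```

Run:
```python
from h import *
# crate check: dark corner points in t4 vs t8
save('top','t9'); 
for n in ['t4','t8','t9']:
    g=cv2.imread(f'pics/{n}.png',0)[165:280,300:360]; print(n,[ (int(np.nonzero(g[r]<60)[0].max())+300 if (g[r]<60).any() else None) for r in (30,45,60,75)], [int(np.nonzero(g[:,c]<60)[0].min())+165 for c in (15,25,35)],[int(np.nonzero(g[:,c]<60)[0].max())+165 for c in (15,25,35)])
```

```text
t4 [347, 348, 347, 342] [183, 185, 186] [255, 256, 258]
t8 [347, 348, 347, 342] [183, 185, 186] [255, 256, 258]
t9 [347, 348, 347, 342] [183, 185, 186] [255, 256, 258]
```

apply_moves --pt "0 6 2" --pt "0 5 12" --pt "0 3 25" --pt "0 1 37" --pt "0 -1 49" --pt "0 -5 61" --pt "-1 -9 73" --pt "-1 -13 85" --spin '[0, 0, 0, 0, 0, 0, 0, 0]'

```text
time_s: 30.28
tcp_pos: [541.6, 260.8, 213.1]
orientation: [-3.139, -0.005, -0.046]
contact_force: [6.6, 3.3, -4.2]
finger_gap: 10.6
grip_force: 38.9
```

apply_moves --pt "0 -5 11" --pt "-1 -11 22" --pt "-1 -17 33" --pt "-1 -24 43" --pt "-1 -31 54" --pt "-2 -39 63" --pt "-2 -47 73" --pt "-2 -56 82" --spin '[0, 0, 0, 0, 0, 0, 0, 0]'

```text
time_s: 30.95
tcp_pos: [539.1, 208.9, 296.0]
orientation: [-3.132, -0.005, -0.042]
contact_force: [1.5, 11.0, 3.4]
finger_gap: 10.0
grip_force: 39.1
```

apply_moves --pt "-1 -9 8" --pt "-1 -17 15" --pt "-1 -17 15" --pt "-1 -17 15" --pt "-1 -17 15" --pt "-1 -17 15" --pt "-1 -17 15" --pt "-1 -17 15" --spin '[0, 0, 0, 0, 0, 0, 0, 0]'

```text
time_s: 31.62
tcp_pos: [538.3, 193.3, 311.4]
orientation: [-3.13, -0.005, -0.041]
contact_force: [1.7, 12.6, 7.5]
finger_gap: 10.3
grip_force: 39.3
```

```bash
python3 chk.py 10|grep -v dark
python3 - <<'E'
from h import *
for n in ['bar1_mid','disc1_mid']:
  for c in ['top','side']:
    print(n,c,[(round(r['p'],2),np.round(r['pixel']).tolist(),int(r['region'].sum())) for r in env.silhouettes(n,c)])
E
```

```text
31.7167 [538.29251731 193.30259958 311.44297213]
w est [(np.float32(90.99131), np.float64(8.5)), (np.float32(91.005775), np.float64(9.0)), (np.float32(91.05936), np.float64(9.5))]
bright in crate [([291.0, 209.0], 113), ([307.0, 206.0], 139), ([317.0, 221.0], 291)]
bar1_mid top [(0.69, [291.0, 281.0], 311), (0.63, [166.0, 255.0], 204), (0.45, [308.0, 212.0], 154)]
bar1_mid side [(0.68, [192.0, 197.0], 194), (0.62, [300.0, 260.0], 215), (0.58, [232.0, 271.0], 227), (0.46, [227.0, 190.0], 173)]
disc1_mid top [(0.74, [275.0, 168.0], 409)]
disc1_mid side [(0.53, [314.0, 213.0], 293), (0.45, [283.0, 199.0], 7829), (0.36, [265.0, 224.0], 291)]
```

```bash
python3 look.py 11 | head -1
```

```text
31.9167 [538.26090859 193.33051902 311.41430835] [-179.35085448   -0.29194451   -2.35981543]
```

View pics/c11.png

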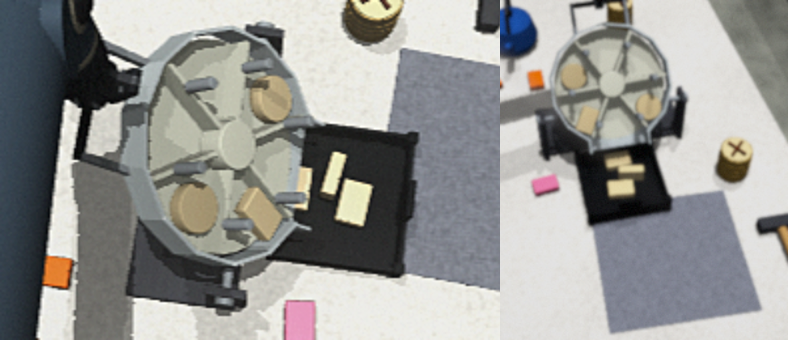

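apply_moves --pt "0 8 -7" --pt "1 17 -15" --pt "1 26 -24" --pt "2 34 -34" --pt "2 42 -43" --pt "2 49 -54" --pt "3 56 -64" --pt "3 62 -75" --spin '[0, 0, 0, 0, 0, 0, 0, 0]'

```text
time_s: 32.68
tcp_pos: [541.2, 251.3, 234.7]
orientation: [-3.138, -0.004, -0.044]
contact_force: [3.1, 5.2, 1.6]
finger_gap: 10.5
grip_force: 40.3
```

apply_moves --pt "0 6 -11" --pt "0 11 -22" --pt "0 15 -34" --pt "1 19 -46" --pt "1 23 -58" --pt "1 26 -70" --pt "1 28 -82" --pt "1 29 -94" --spin '[0, 0, 0, 0, 0, 0, 0, 0]'

```text
time_s: 33.35
tcp_pos: [542.4, 277.4, 139.7]
orientation: [-3.141, -0.004, -0.046]
contact_force: [5.0, 2.2, 0.1]
finger_gap: 10.4
grip_force: 41.5
```

apply_moves --pt "0 0 -8" --pt "0 0 -13" --pt "0 0 -15" --pt "0 0 -15" --pt "0 0 -15" --pt "0 0 -15" --spin '[0, 0, 0, 0, 0, 0]'

```text
time_s: 33.85
tcp_pos: [542.4, 278.1, 127.1]
orientation: [-3.138, -0.003, -0.046]
contact_force: [0.1, 2.6, 12.0]
finger_gap: 10.3
grip_force: 43.2
```

apply_moves --pt "0 0 0" --pt "0 0 0" --pt "0 0 0" --pt "0 0 30" --pt "0 0 70" --pt "0 0 110" --pt "0 0 130" --pt "0 0 130" --spin '[0, 0, 0, 0, 0, 0, 0, 0]' --jaw 50

```text
time_s: 34.52
tcp_pos: [542.8, 276.7, 259.3]
orientation: [-3.138, -0.005, -0.047]
contact_force: [0.9, -0.4, 0.8]
finger_gap: 42.7
grip_force: 0.0
```

apply_moves --pt "0 0 0" --pt "0 0 0" --pt "0 0 0" --pt "0 0 0" --spin '[0, 0, 0, 0]'

```text
time_s: 34.85
tcp_pos: [539.7, 277.0, 253.2]
orientation: [3.139, 0.003, -0.046]
contact_force: [-0.5, -0.6, -0.1]
finger_gap: 43.0
grip_force: 0.0
```

```bash
python3 chk.py 12; python3 -c "
from wang import *
print(west('t12'))"
```

```text
34.95 [540.16440962 277.08802384 253.81737521]
w est [(np.float32(95.44252), np.float64(6.0)), (np.float32(95.58514), np.float64(5.5)), (np.float32(96.24743), np.float64(6.5))]
bright in crate [([293.0, 206.0], 486), ([307.0, 206.0], 129), ([317.0, 221.0], 278)]
dark [216, 0, 344, 31, 5118]
dark [0, 80, 297, 340, 30703]
dark [0, 157, 33, 124, 2932]
dark [501, 170, 59, 156, 2759]
dark [195, 182, 155, 96, 4879]
dark [509, 336, 51, 84, 2927]
(array([-2. , -0.5,  5. ,  5.5,  4. , -1. ]), np.float64(1.75))
```

apply_moves --pt "13 -37 0" --pt "26 -74 0" --pt "40 -108 0" --pt "40 -108 0" --pt "40 -108 -30" --pt "40 -108 -60" --pt "40 -108 -71" --pt "40 -108 -71" --spin '[0, 0, 0, 0, 0, 0, 0, 0]'

```text
time_s: 35.62
tcp_pos: [578.5, 169.3, 180.9]
orientation: [3.139, 0.006, -0.046]
contact_force: [-0.2, -0.5, 0.6]
finger_gap: 42.9
grip_force: 0.0
```

apply_moves --pt "0 0 0" --pt "0 0 0" --pt "0 0 0" --pt "0 0 0" --pt "0 0 0" --spin '[0, 0, 0, 0, 0]' --jaw 0 --force 40

```text
time_s: 36.03
tcp_pos: [582.0, 169.8, 185.6]
orientation: [-3.14, -0.003, -0.045]
contact_force: [1.1, 1.1, 2.5]
finger_gap: 12.7
grip_force: 39.2
```

apply_moves --pt "-11 6 0" --pt "-23 10 0" --pt "-35 12 0" --pt "-48 13 0" --pt "-60 13 0" --pt "-72 10 0" --pt "-84 7 0" --pt "-96 1 0" --spin '[0, 0, 0, 0, 0, 0, 0, 0]'

```text
time_s: 36.7
tcp_pos: [485.6, 174.6, 185.6]
orientation: [-3.135, -0.003, -0.042]
contact_force: [-0.5, 9.7, 6.7]
finger_gap: 12.7
grip_force: 40.4
```

apply_moves --pt "0 0 0" --pt "0 0 0" --pt "0 0 0" --spin '[0, 0, 0]'

```text
time_s: 36.95
tcp_pos: [484.2, 174.1, 185.3]
orientation: [-3.136, 0.001, -0.042]
contact_force: [-3.3, 7.0, 8.0]
finger_gap: 12.7
grip_force: 40.6
```

apply_moves --pt "0 0 0" --pt "0 0 0" --pt "0 0 0" --pt "0 0 30" --pt "0 0 72" --pt "28 35 72" --pt "56 73 72" --pt "56 109 72" --spin '[0, 0, 0, 0, 0, 0, 0, 0]' --jaw 50

```text
time_s: 37.62
tcp_pos: [544.2, 276.4, 258.3]
orientation: [-3.14, -0.005, -0.051]
contact_force: [-0.2, 0.6, 0.8]
finger_gap: 42.9
grip_force: 0.0
```

apply_moves --pt "0 0 0" --pt "0 0 0" --pt "0 0 0" --pt "0 0 0" --spin '[0, 0, 0, 0]'

```text
time_s: 37.95
tcp_pos: [540.5, 275.6, 255.9]
orientation: [3.141, 0.0, -0.048]
contact_force: [0.7, 0.1, 0.1]
finger_gap: 42.6
grip_force: 0.0
```

```bash
python3 chk.py 13|grep -v dark; python3 -c "
from wang import *
print(west('t13'))"
python3 - <<'E'
from h import *
for n in ['bar1_mid','disc1_mid']:
  for c in ['top']:
    print(n,c,[(round(r['p'],2),np.round(r['pixel']).tolist(),int(r['region'].sum())) for r in env.silhouettes(n,c)])
E
```

```text
38.05 [540.5652248  275.89614018 256.1749206 ]
w est [(np.float32(93.539375), np.float64(3.0)), (np.float32(93.930466), np.float64(3.5)), (np.float32(94.88573), np.float64(2.5))]
bright in crate [([293.0, 206.0], 476), ([307.0, 206.0], 129), ([317.0, 221.0], 278)]
(array([-4. , -3.5,  2. ,  2.5,  1.5, -4. ]), np.float64(-1.0))
bar1_mid top [(0.92, [290.0, 280.0], 326), (0.82, [152.0, 300.0], 387), (0.72, [162.0, 255.0], 329), (0.67, [306.0, 209.0], 181), (0.21, [238.0, 195.0], 10145)]
disc1_mid top [(0.74, [232.0, 158.0], 413)]
```

apply_moves --pt "0 3 -35" --pt "0 3 -70" --pt "0 3 -100" --pt "0 3 -120" --pt "0 3 -127" --pt "0 3 -129" --pt "0 3 -129" --pt "0 3 -129" --spin '[0, 0, 0, 0, 0, 0, 0, 0]'

```text
time_s: 38.82
tcp_pos: [541.3, 280.7, 128.1]
orientation: [-3.141, -0.002, -0.046]
contact_force: [0.4, 0.8, 0.1]
finger_gap: 42.2
grip_force: 0.1
```

apply_moves --pt "0 0 0" --pt "0 0 0" --pt "0 0 0" --pt "0 0 0" --pt "0 0 0" --spin '[0, 0, 0, 0, 0]' --jaw 0 --force 40

```text
time_s: 39.23
tcp_pos: [540.8, 278.2, 127.3]
orientation: [3.139, -0.0, -0.047]
contact_force: [-1.2, -5.2, 1.8]
finger_gap: 10.4
grip_force: 38.9
```

apply_moves --pt "0 -1 12" --pt "0 -2 25" --pt "0 -5 37" --pt "0 -7 49" --pt "0 -11 61" --pt "-1 -15 73" --pt "-1 -19 85" --pt "-1 -24 96" --spin '[0, 0, 0, 0, 0, 0, 0, 0]'

```text
time_s: 39.9
tcp_pos: [539.6, 255.4, 223.7]
orientation: [3.14, -0.0, -0.047]
contact_force: [1.0, -3.7, -6.6]
finger_gap: 10.3
grip_force: 38.8
```

apply_moves --pt "-1 -6 11" --pt "-1 -12 22" --pt "-1 -19 32" --pt "-1 -26 43" --pt "-2 -34 52" --pt "-2 -42 62" --pt "-2 -51 71" --pt "-3 -60 79" --spin '[0, 0, 0, 0, 0, 0, 0, 0]'

```text
time_s: 40.57
tcp_pos: [536.7, 199.0, 303.7]
orientation: [-3.136, -0.001, -0.043]
contact_force: [2.4, 7.1, -0.9]
finger_gap: 10.4
grip_force: 39.1
```

apply_moves --pt "0 -8 7" --pt "0 -8 7" --pt "0 -8 7" --pt "0 -8 7" --pt "0 -8 7" --pt "0 -8 7" --pt "0 -8 7" --pt "0 -8 7" --spin '[0, 0, 0, 0, 0, 0, 0, 0]'

```text
time_s: 41.23
tcp_pos: [536.4, 191.8, 310.6]
orientation: [-3.136, -0.0, -0.043]
contact_force: [0.3, 6.6, -0.3]
finger_gap: 10.4
grip_force: 39.2
```

```bash
python3 chk.py 14|grep -v dark
python3 - <<'E'
from h import *
for n in ['bar1_mid','disc1_mid']:
  for c in ['top','side']:
    print(n,c,[(round(r['p'],2),np.round(r['pixel']).tolist(),int(r['region'].sum())) for r in env.silhouettes(n,c)])
# cream blobs
for c in 'ts':
  for k in (['11','14']):
    im=cv2.imread(f'pics/{c}{k}.png').astype(int); m=((im[...,2]-im[...,0]>25)&(im[...,2]-im[...,1]<45)&(im[...,2]>70)).astype(np.uint8)
    N,l,st,ce=cv2.connectedComponentsWithStats(m); print(c,k,[(ce[i].round().tolist(),int(st[i,4])) for i in range(1,N) if st[i,4]>30 and 200<ce[i][0]<350 and 130<ce[i][1]<300])
E
```

```text
41.3333 [536.36827582 191.75763665 310.61066702]
w est [(np.float32(88.87968), np.float64(6.0)), (np.float32(88.98682), np.float64(6.5)), (np.float32(89.152306), np.float64(5.5))]
bright in crate [([293.0, 192.0], 41), ([307.0, 206.0], 140), ([291.0, 212.0], 120), ([317.0, 221.0], 292)]
bar1_mid top [(0.74, [290.0, 280.0], 327), (0.7, [306.0, 210.0], 167), (0.6, [165.0, 255.0], 232), (0.57, [265.0, 227.0], 379)]
bar1_mid side [(0.67, [300.0, 259.0], 216), (0.58, [192.0, 198.0], 189), (0.56, [232.0, 270.0], 278), (0.53, [227.0, 189.0], 178), (0.45, [294.0, 140.0], 326), (0.43, [282.0, 202.0], 7943)]
disc1_mid top [(0.75, [251.0, 150.0], 420)]
disc1_mid side [(0.68, [314.0, 180.0], 305), (0.29, [289.0, 274.0], 261)]
t 11 [([276.0, 169.0], 336), ([307.0, 205.0], 138), ([292.0, 210.0], 75), ([318.0, 218.0], 203), ([237.0, 224.0], 445), ([270.0, 225.0], 322)]
t 14 [([249.0, 149.0], 384), ([301.0, 198.0], 325), ([291.0, 210.0], 62), ([318.0, 218.0], 192), ([268.0, 230.0], 312)]
s 11 [([295.0, 130.0], 91), ([288.0, 135.0], 85), ([256.0, 188.0], 327), ([313.0, 211.0], 298), ([266.0, 221.0], 280), ([294.0, 264.0], 651)]
s 14 [([295.0, 130.0], 91), ([288.0, 135.0], 88), ([314.0, 179.0], 317), ([262.0, 220.0], 324), ([297.0, 258.0], 903)]
```

apply_moves --pt "0 8 -7" --pt "0 17 -15" --pt "1 26 -24" --pt "1 34 -34" --pt "2 42 -43" --pt "2 49 -54" --pt "2 56 -64" --pt "3 62 -75" --spin '[0, 0, 0, 0, 0, 0, 0, 0]'

```text
time_s: 42.2
tcp_pos: [539.4, 251.1, 232.9]
orientation: [3.141, 0.0, -0.045]
contact_force: [0.2, 3.7, 1.0]
finger_gap: 10.2
grip_force: 40.7
```

apply_moves --pt "0 6 -11" --pt "0 11 -22" --pt "0 15 -34" --pt "1 19 -46" --pt "1 23 -58" --pt "1 25 -70" --pt "1 28 -82" --pt "1 29 -94" --spin '[0, 0, 0, 0, 0, 0, 0, 0]'

```text
time_s: 42.87
tcp_pos: [540.6, 277.7, 138.6]
orientation: [3.139, 0.0, -0.047]
contact_force: [1.7, -3.8, -0.0]
finger_gap: 10.5
grip_force: 39.7
```

apply_moves --pt "0 1 -8" --pt "0 1 -12" --pt "0 1 -14" --pt "0 1 -14" --pt "0 1 -14" --pt "0 1 -14" --spin '[0, 0, 0, 0, 0, 0]'

```text
time_s: 43.37
tcp_pos: [540.7, 278.4, 127.3]
orientation: [3.141, 0.001, -0.048]
contact_force: [-3.7, -7.4, 11.8]
finger_gap: 10.3
grip_force: 41.1
```

apply_moves --pt "0 0 0" --pt "0 0 0" --pt "0 0 0" --pt "0 0 30" --pt "0 0 70" --pt "0 0 110" --pt "0 0 150" --pt "0 0 150" --spin '[0, 0, 0, 0, 0, 0, 0, 0]' --jaw 50

```text
time_s: 44.03
tcp_pos: [544.5, 282.1, 283.7]
orientation: [-3.134, -0.011, -0.045]
contact_force: [1.1, 0.2, -0.7]
finger_gap: 42.9
grip_force: 0.0
```

```bash
python3 chk.py 15|grep -v dark
python3 - <<'E'
from h import *
for n in ['t12','t15']:
    g=cv2.imread(f'pics/{n}.png',0)[165:280,300:360]; print(n,[ (int(np.nonzero(g[r]<60)[0].max())+300 if (g[r]<60).any() else None) for r in (30,45,60,75)], [int(np.nonzero(g[:,c]<60)[0].min())+165 for c in (15,25,35)],[int(np.nonzero(g[:,c]<60)[0].max())+165 for c in (15,25,35)])
for c in 'ts':
  for k in (['15']):
    im=cv2.imread(f'pics/{c}{k}.png').astype(int); m=((im[...,2]-im[...,0]>25)&(im[...,2]-im[...,1]<45)&(im[...,2]>70)).astype(np.uint8)
    N,l,st,ce=cv2.connectedComponentsWithStats(m); print(c,k,[(ce[i].round().tolist(),int(st[i,4])) for i in range(1,N) if st[i,4]>30 and 200<ce[i][0]<350 and 130<ce[i][1]<300])
E
```

```text
44.1333 [540.9404244  281.75531489 277.33641872]
w est [(np.float32(92.894745), np.float64(3.0)), (np.float32(93.14858), np.float64(3.5)), (np.float32(94.374886), np.float64(2.5))]
bright in crate [([293.0, 206.0], 490), ([307.0, 206.0], 124), ([317.0, 221.0], 278)]
t12 [347, 348, 347, 342] [183, 185, 186] [255, 256, 258]
t15 [347, 348, 347, 342] [183, 185, 186] [255, 256, 258]
t 15 [([231.0, 153.0], 337), ([302.0, 204.0], 74), ([309.0, 202.0], 65), ([320.0, 215.0], 82)]
s 15 [([291.0, 132.0], 245), ([306.0, 180.0], 102), ([316.0, 180.0], 51), ([227.0, 192.0], 68), ([261.0, 211.0], 205), ([297.0, 261.0], 764)]
```

apply_moves --pt "-2 -41 0" --pt "-4 -82 0" --pt "-6 -123 0" --pt "-8 -164 0" --pt "-10 -205 0" --pt "-12 -246 0" --pt "-14 -287 0" --pt "-16 -328 0" --spin '[0, 0, 0, 0, 0, 0, 0, 0]'

```text
time_s: 44.8
tcp_pos: [523.1, -48.0, 274.4]
orientation: [-3.141, 0.003, -0.044]
contact_force: [0.7, -0.6, 0.4]
finger_gap: 42.4
grip_force: 0.0
```

apply_moves --pt "-2 -41 -20" --pt "-4 -82 -40" --pt "-5 -123 -70" --pt "-5 -145 -100" --pt "-5 -145 -100" --pt "-5 -145 -100" --pt "-5 -145 -100" --pt "-5 -145 -100" --spin '[0, 0, 0, 0, 0, 0, 0, 0]'

```text
time_s: 45.47
tcp_pos: [520.1, -190.9, 175.9]
orientation: [-3.141, 0.0, -0.044]
contact_force: [0.6, 0.3, 0.6]
finger_gap: 42.8
grip_force: 0.0
```

Run:
```python
from h import *
o=env.get_obs(); print(o['tcp_pos'],np.degrees(o['orientation'][2]))
im=save('wrist','wl'); g=cv2.cvtColor(im,cv2.COLOR_RGB2GRAY)
for r in env.silhouettes('crate_mid','wrist'):
    m=r['region'].astype(np.uint8); ys,xs=np.nonzero(m); c=max(cv2.findContours(m,0,2)[0],key=cv2.contourArea); print(round(r['p'],2),cv2.approxPolyDP(c,5,True).reshape(-1,2).tolist())
print(env.spot_in('lug','wrist'))
# lug expected
p=np.load('stand.npy'); c=[517.5,-105,p[2]]
print(proj('wrist',toW(c,[[90,85,52],[90,-85,52],[-90,-85,52],[25,-92,76],[-25,-92,76]])).round().tolist())
```

```text
[ 520.05124004 -190.88407188  175.90152326] -2.50494509606379
0.56 [[25, 82], [29, 101], [41, 103], [48, 139], [56, 102], [135, 118], [140, 137], [177, 138], [172, 201], [158, 215], [137, 212], [127, 231], [88, 230], [74, 165], [53, 162], [79, 295], [71, 306], [75, 319], [97, 310], [180, 311], [191, 285], [208, 277], [214, 265], [231, 267], [232, 311], [268, 311], [271, 320], [285, 319], [286, 83]]
0.52 [[77, 166], [86, 227], [131, 228], [136, 215], [130, 174]]
[{'pixel': [175.1, 206.7], 'p': 0.58}]
[[38.0, 88.0], [279.0, 89.0], [279.0, 310.0], [289.0, 187.0], [288.0, 252.0]]
```

View pics/wl.png

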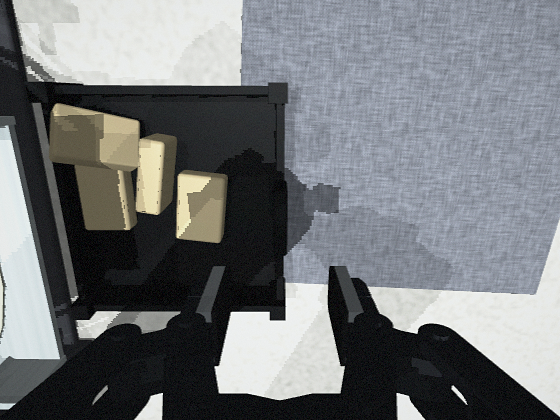

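apply_moves --pt "0 -1 -35" --pt "0 -1 -70" --pt "0 -1 -95" --pt "0 -1 -115" --pt "0 -1 -125" --pt "0 -1 -127" --pt "0 -1 -127" --pt "0 -1 -127" --spin '[0, 0, 0, 0, 0, 0, 0, 0]'

```text
time_s: 46.28
tcp_pos: [520.6, -193.5, 50.3]
orientation: [3.141, -0.002, -0.045]
contact_force: [-0.1, 0.7, 0.0]
finger_gap: 43.2
grip_force: 0.0
```

apply_moves --pt "0 0 0" --pt "0 0 0" --pt "0 0 0" --pt "0 0 0" --pt "0 0 0" --pt "0 0 0" --spin '[0, 0, 0, 0, 0, 0]' --jaw 0 --force 100

```text
time_s: 46.78
tcp_pos: [520.3, -192.7, 50.2]
orientation: [-3.14, -0.002, -0.045]
contact_force: [-0.9, 2.6, 6.4]
finger_gap: 8.1
grip_force: 97.8
```

apply_moves --pt "0 0 3" --pt "0 0 7" --pt "0 0 11" --pt "0 0 15" --pt "0 0 18" --pt "0 0 20" --pt "0 0 20" --pt "0 0 20" --spin '[0, 0, 0, 0, 0, 0, 0, 0]'

```text
time_s: 47.45
tcp_pos: [519.5, -193.3, 69.0]
orientation: [3.141, -0.0, -0.046]
contact_force: [-0.5, -0.2, -5.8]
finger_gap: 8.2
grip_force: 97.7
```

Lifted. Carrying slowly: the total shift is (51,-208), spin -2.8.

apply_moves --pt "1 -4 0" --pt "3 -12 0" --pt "6 -24 0" --pt "9 -37 0" --pt "12 -50 0" --pt "15 -63 0" --pt "18 -76 0" --pt "22 -89 0" --spin '[0, 0, -0.3, -0.5, -0.7, -0.9, -1.1, -1.3]'

```text
time_s: 48.12
tcp_pos: [541.4, -284.5, 68.9]
orientation: [3.141, 0.0, -0.07]
contact_force: [-0.5, 0.2, -5.2]
finger_gap: 8.1
grip_force: 97.7
```

apply_moves --pt "3 -13 0" --pt "6 -26 0" --pt "9 -39 0" --pt "12 -52 0" --pt "15 -65 0" --pt "18 -78 0" --pt "21 -90 0" --pt "24 -100 0" --spin '[-0.2, -0.4, -0.6, -0.8, -1.0, -1.2, -1.4, -1.5]'

```text
time_s: 48.78
tcp_pos: [565.6, -384.0, 69.0]
orientation: [3.141, -0.0, -0.095]
contact_force: [0.2, -0.6, -6.2]
finger_gap: 8.6
grip_force: 97.6
```

apply_moves --pt "2 -8 0" --pt "4 -14 0" --pt "5 -18 0" --pt "5 -19 0" --pt "5 -19 -3" --pt "5 -19 -7" --pt "5 -19 -11" --pt "5 -19 -14" --spin '[0, 0, 0, 0, 0, 0, 0, 0]'

```text
time_s: 49.45
tcp_pos: [570.4, -400.3, 54.1]
orientation: [-3.141, 0.001, -0.094]
contact_force: [0.3, 0.7, -4.9]
finger_gap: 8.0
grip_force: 97.7
```

apply_moves --pt "0 0 -2" --pt "0 0 -4" --pt "0 0 -5" --pt "0 0 -6" --pt "0 0 -6" --pt "0 0 -6" --spin '[0, 0, 0, 0, 0, 0]'

```text
time_s: 49.95
tcp_pos: [570.4, -401.1, 50.3]
orientation: [-3.14, -0.0, -0.095]
contact_force: [-3.4, 3.3, 5.2]
finger_gap: 8.3
grip_force: 99.5
```

apply_moves --pt "0 0 0" --pt "0 0 0" --pt "0 0 0" --pt "0 0 10" --pt "0 0 40" --pt "0 0 80" --pt "0 0 120" --pt "0 0 160" --spin '[0, 0, 0, 0, 0, 0, 0, 0]' --jaw 50

```text
time_s: 50.62
tcp_pos: [570.3, -401.5, 211.4]
orientation: [3.141, -0.0, -0.095]
contact_force: [0.8, -1.0, -0.9]
finger_gap: 42.4
grip_force: 0.0
```

apply_moves --pt "0 -20 30" --pt "0 -40 60" --pt "0 -60 80" --pt "0 -60 80" --pt "0 -60 80" --pt "0 -60 80" --pt "0 -60 80" --pt "0 -60 80" --spin '[0, 0, 0, 0, 0, 0, 0, 0]'

```text
time_s: 51.28
tcp_pos: [570.9, -459.6, 287.4]
orientation: [-3.14, 0.002, -0.093]
contact_force: [-0.5, -0.2, 0.3]
finger_gap: 42.3
grip_force: 0.0
```

Run:
```python
from h import *
o=env.get_obs(); print(o['time_s'],o['tcp_pos'],o['contact_force'])
save('wrist','wf');save('top','tf');save('side','sf')
for c in ['wf','sf']:
    im=cv2.imread(f'pics/{c}.png').astype(int); m=((im[...,2]-im[...,0]>22)&(im[...,2]-im[...,1]<50)&(im[...,2]>60)).astype(np.uint8)
    N,l,st,ce=cv2.connectedComponentsWithStats(m); print(c,[(ce[i].round().tolist(),int(st[i,4])) for i in range(1,N) if st[i,4]>60])
M=np.load('mat.npy'); print('crate exp wrist',proj('wrist',toW(M,[[90,85,52],[90,-85,52],[-90,-85,52],[-90,85,52]])).round().tolist(),'side',proj('side',toW(M,[[90,85,52],[90,-85,52],[-90,-85,52],[-90,85,52]])).round().tolist())
for c in ['wrist','side','top']:
  for n in ['crate_mid','bar1_mid','tin1','kettle']:
    for r in env.silhouettes(n,c):
      if r['p']>.4:
        m=r['region'].astype(np.uint8); ys,xs=np.nonzero(m); print(c,n,round(r['p'],2),np.round(r['pixel']).tolist(),int(m.sum()),xs.min(),xs.max(),ys.min(),ys.max())
```

```text
51.2833 [ 570.93894991 -459.59293568  287.42562393] [-0.46564579 -0.16181123  0.29273434]
wf [([531.0, 209.0], 14721), ([103.0, 151.0], 5284), ([171.0, 183.0], 1780), ([20.0, 345.0], 278)]
sf [([360.0, 71.0], 47831), ([158.0, 4.0], 88), ([234.0, 78.0], 275), ([134.0, 103.0], 2172), ([308.0, 102.0], 681), ([286.0, 104.0], 429), ([245.0, 121.0], 131), ([293.0, 133.0], 270), ([261.0, 212.0], 204), ([334.0, 314.0], 1234), ([430.0, 341.0], 695)]
crate exp wrist [[49.0, 95.0], [218.0, 95.0], [227.0, 258.0], [80.0, 259.0]] side [[356.0, 288.0], [372.0, 341.0], [306.0, 351.0], [295.0, 297.0]]
wrist crate_mid 0.56 [153.0, 191.0] 20764 43 239 92 267
wrist bar1_mid 0.9 [138.0, 158.0] 1593 122 153 129 187
wrist bar1_mid 0.83 [18.0, 351.0] 1372 0 38 330 373
side crate_mid 0.96 [318.0, 336.0] 2790 292 372 292 361
side bar1_mid 0.7 [193.0, 195.0] 213 183 201 187 203
side bar1_mid 0.63 [230.0, 274.0] 225 224 243 265 279
side bar1_mid 0.61 [340.0, 315.0] 270 328 349 311 323
side bar1_mid 0.56 [228.0, 192.0] 169 220 232 184 199
side tin1 0.53 [295.0, 132.0] 286 281 300 125 146
side kettle 0.61 [211.0, 153.0] 1082 189 227 134 173
side kettle 0.5 [296.0, 135.0] 258 283 300 126 146
top crate_mid 0.86 [390.0, 181.0] 1224 353 428 164 213
top bar1_mid 0.8 [162.0, 254.0] 346 153 176 247 263
top bar1_mid 0.57 [388.0, 194.0] 181 377 391 183 203
top bar1_mid 0.56 [152.0, 298.0] 373 144 161 289 312
top tin1 0.89 [328.0, 120.0] 851 313 343 105 140
top tin1 0.82 [109.0, 147.0] 888 96 131 129 163
top kettle 0.68 [96.0, 264.0] 2659 57 134 235 289
top kettle 0.41 [395.0, 178.0] 1107 355 428 164 211
```

```bash
python3 -c "
from rig import env
print(env.close_job())"
```

```text
the job is handed in; nothing more can be done
None
```

I tipped all four oblong tablets into the crate, eased the wheel back to level each time with the two round tablets still in it, set the crate on the grey mat, and handed the job in after about 51 s; the final check was by detector readings only, as no pictures were left to view.

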